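# Pack the black desk set into its transit tray

## Robot

A 6-joint arm with a two-finger parallel gripper is mounted at the origin on the work surface. World frame = base frame: x ahead of the robot, y to its left, z up, the work surface at z = 0. Lengths are in m, angles in rad, forces in N, time in s.
With the tool pointing down it reaches from about 0.25 to 0.725 m from the base axis. Payload 4 kg.
Tool frame: the origin (TCP) lies at the very end of the fingers, on their centre line; the grasp point (between the pads) lies 19 mm behind it; y points along the fingers, z is the direction in which the jaws open and shut, and the axes are right-handed (so a half turn about y gives the same grasp; the last joint's range is limited). The gripper opens to 85 mm and grips with 20 to 120 N. Pads are 22 mm wide; open, the fingers measure 114 mm over their backs; the gripper's body (76 mm by 85 mm) begins 54 mm behind the grasp point. The pads swing forward as they close: fully open they stand 13 mm farther back than shut.
Start: joints at [-1.122, 0.241, 0.005, 1.335, 0, 1.571], TCP at [0.217, -0.45, 0.231] pointing down, gripper open.
Joint ranges: [-2.72, 2.72], [-1.05, 1.87], [-1.09, 1.28], [-1.99, 2.15], [-1.42, 1.44], [-3.14, 3.14]. Speed limits (rad/s): [2.79, 2.79, 3.14, 3.14, 3.14, 3.14].

## Interface

Orientations are given as a unit quaternion [x, y, z, w].
In Python, from workcell import bot gives the robot as it stands. The module is installed in compiled form; this text tells all that it offers.
- The arm moves only by the tool move_arm, never from a script. Its argument "increments" is a list of rows, each an object with "grip": the closure, from 0 (fully open) to 1 (shut); "linear": the shift along the tool's x, y, z scaled (see below), a list of three; "twist": the turn about the tool's y scaled (see below). A call has exactly 5 rows; each row shifts and turns the pose as measured when the row begins, along the tool's axes as they then stand; what a row does not reach is not made up. The controller multiplies each number of a shift by 0.2 m and each number of a turn by 2 rad. A row lasts 1/10 s, in which the tool goes at most 50 mm and 8.59 degrees, less where a joint would pass 70% of its speed; a pose out of reach is approached as far as the arm can. A call with a number of a shift or a turn outside -1 to 1 is refused whole. A call with a gripper value outside its range is refused whole. The fingers move at their own pace and stop on an object; the grip force is fixed at half the most. Time passes only in rows, so rows that do not move let the fingers close, or fill a call up. It gives the time, the measured TCP pose, the force and the opening at its end, in the units of the state.
- bot.get_obs(): the state, without advancing time (a new reading comes with each control period).
- bot.camera(name): name is "side" or "top"; returns (picture, depth): 400x640x3 uint8, blue, green, red; 400x640 float32, m along the optical axis (not along the pixel's ray), 0 where there is no reading.
- bot.camera_params(name): a dict with "camera_matrix" (3x3 intrinsics, pixels), "rvec" (rotation vector, rad) and "tvec" (3), from world to camera coordinates, as OpenCV has them. Camera axes: x right, y down, z forward; pixel columns grow to the right and rows downward; lengths in m; the calibration is good to about 2 mm. A picture is of the moment at which its call begins. camera_params takes no time and is no camera call.
- bot.job_done(): hands the job in, once; it reports no verdict.
The state is a dict: "clock": time; "joint_pos": joint angles; "joint_vel": joint speeds; "tau": joint torques, N m; "eef_pos": TCP position; "tool_rot": TCP orientation; "ft_force": force on the tool from outside, world axes, zero at the start; "ft_torque": the same for the moment, N m; "grip_width": finger opening in m.
Only numpy, scipy, OpenCV 4.12 (cv2) and the standard library are available. Lean on these libraries where they do the work, as an engineer would, in place of code of your own. Each camera call takes 0.05 s, during which the arm holds its last target. There are 200 camera calls.

## Task

Pack the black desk set for the job going out: stand the black stapler, tape dispenser, pencil cup and paper-clip box upright in the grey transit tray, each fully down in the cork insert cut to its shape; lower them in, do not let them drop. The white stapler and the white pencil cup belong to another set: leave them where they stand.

Things in the scene. Friction and masses are not known exactly. Their poses are not given: they have to be found in the camera images.
- stapler_black: Black desk stapler with a steel staple rail, lying on its base plate. 105 mm long (its x; the jaw end at -x, the hinge end at +x), base 32 mm wide, top cover 30 mm wide (y) with upright flat sides 27 to 45 mm above the underside, 50 mm high over all; about 0.17 kg. Origin: centre of its underside; z up.
- tape_black: Black desk tape dispenser with a pale roll of tape on top and a small steel cutter at its -x end. Base 100 mm long (x) by 52 mm wide (y) by 16 mm high; two round upright cheeks (56 mm across, outer faces flat, 52 mm apart in y over all) are centred on x = 0, top 58 mm above the underside: grip across them; 0.30 kg. Origin: centre of its underside; z up.
- cup_black: Black round pencil cup, empty, open at the top: 60 mm outer diameter, 90 mm high, straight wall 3 mm thick; about 0.18 kg. Origin: centre of its underside; z up.
- clips_black: Black square paper-clip box with steel clips showing in its open top: 56 by 56 mm (x and y), 44 mm high, upright sides, walls 4 mm; about 0.16 kg. Origin: centre of its underside; z up.
- stapler_white: White stapler of the same form and size as the black one; belongs to another set and is to stay where it is. Origin: centre of its underside; z up.
- cup_white: White round pencil cup of the same form and size as the black one (60 mm diameter, 90 mm high); another set, to stay where it is. On the same 3 mm bench mat as all the desk pieces two small props, 16 and 18 mm high, also stand among the pieces. Origin: centre of its underside; z up.
- insert_stapler: Tan cork insert block, 140 (x) by 110 (y) by 20 mm high, with a long narrow pocket 123 mm (x) by 48 mm (y), 16 mm deep, in its middle (pale floor 4 mm above the underside). Origin: centre of the underside, straight below the pocket's middle; z up. Fixed in the transit tray. The tray is light grey, open, 236 by 296 mm, walls 28 mm high, on a 3 mm mat.
- insert_tape: Tan cork insert block, 140 (x) by 110 (y) by 20 mm high, with a wide rectangular pocket 118 mm (x) by 70 mm (y), 16 mm deep, in its middle (pale floor 4 mm above the underside). Origin: centre of the underside, straight below the pocket's middle; z up. Fixed in the transit tray. Pocket floors are 12 mm above the bench, block tops 28 mm, tray rim 31 mm.
- insert_cup: Tan cork insert block, 140 (x) by 110 (y) by 20 mm high, with a round pocket 78 mm across, 16 mm deep, in its middle (pale floor 4 mm above the underside). Origin: centre of the underside, straight below the pocket's middle; z up. Fixed in the transit tray. The four inserts lie two by two, in any arrangement.
- insert_clips: Tan cork insert block, 140 (x) by 110 (y) by 20 mm high, with a square pocket 74 by 74 mm, 16 mm deep, in its middle (pale floor 4 mm above the underside). Origin: centre of the underside, straight below the pocket's middle; z up. Fixed in the transit tray.
There are look-alikes about, which are no part of the job. What is shaped like the cup_black but purple, red or yellow is not meant.

How it is judged:
By the outcome, as a careful person would: the job done as asked, in the order asked, and still so for the second after the job is handed in, with the robot touching nothing.
It also fails if it takes over 102 s, if anything falls off the work surface, if the arm or the gripper's body presses on something with over 40 N, if the wrist force passes 120 N, or if a joint passes its speed limit or range.

## Working session

There is one attempt and no reset: what is moved stays moved. The work goes in short steps, Python scripts to look and compute and a tool call to move; the robot and the scene stay as the last step left them, time stands still between calls to the robot, and variables do not carry over. Pictures are saved under pics/ and viewed, about 12 in all and at most 16, crops included, and the job is handed in when it is done.

Besides the shell and the picture viewer there is one more tool, called after ">>>" by a JSON object that holds its "fn" and its "kwargs", one argument or row to a line. move_arm: Moves the arm, as the interface text tells. Its arguments: {"type":"object","properties":{"increments":{"type":"array"}},"required":["increments"]}

```bash
mkdir -p pics
python3 - <<'E'
from workcell import bot
import cv2,numpy as np
o=bot.get_obs(); print({k:np.round(v,3).tolist() for k,v in o.items()})
for n in("top","side"):
    p,d=bot.camera(n); cv2.imwrite(f"pics/{n}0.png",p); np.save(f"{n}0.npy",d)
    c=bot.camera_params(n); print(n,{k:np.round(v,4).tolist() for k,v in c.items()})
E
```

```text
{'clock': 0.0, 'joint_pos': [-1.122, 0.241, 0.004, 1.335, -0.0, 1.571], 'joint_vel': [0.0, -0.001, -0.0, -0.0, -0.001, 0.0], 'tau': [-0.003, -37.232, 25.241, 0.017, -0.0, 0.0], 'eef_pos': [0.217, -0.45, 0.23], 'tool_rot': [-0.158, 0.69, -0.689, 0.157], 'ft_force': [-0.108, -0.507, -0.056], 'ft_torque': [-0.005, -0.011, 0.015], 'grip_width': 0.085}
top {'camera_matrix': [[380.2959, 0.0, 316.1885], [0.0, 380.2959, 208.5894], [0.0, 0.0, 1.0]], 'rvec': [2.1892, -2.1496, 0.1128], 'tvec': [-0.0731, 0.4063, 1.0109]}
side {'camera_matrix': [[519.4733, 0.0, 322.5722], [0.0, 519.4733, 199.7064], [0.0, 0.0, 1.0]], 'rvec': [0.8616, -2.2796, 1.3641], 'tvec': [0.2874, 0.2144, 1.3992]}
```

View pics/top0.png

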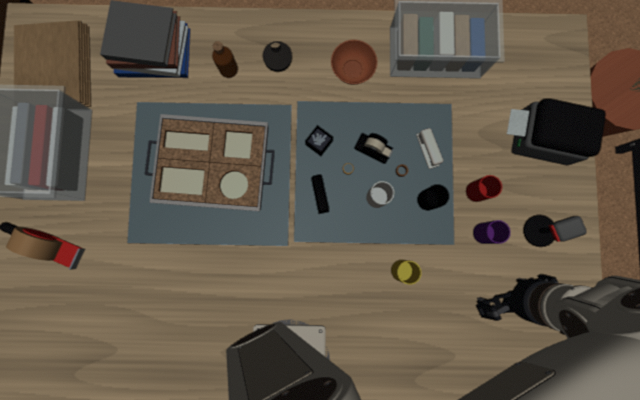

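View pics/side0.png

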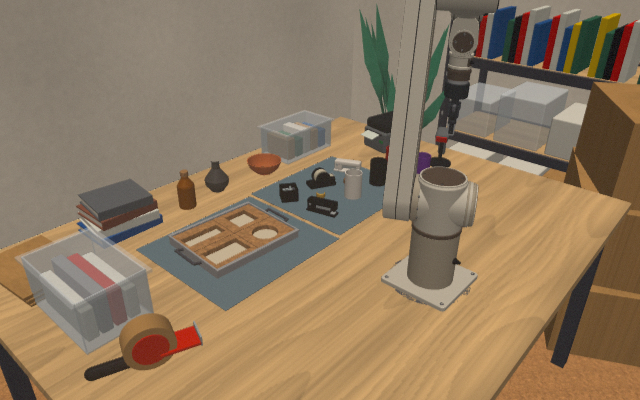

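The top view shows these pieces:
- **Black set:** clips (319,140), tape (374,147), stapler (320,194) and cup (433,197).
- **White set, to leave alone:** stapler (430,147) and cup (381,194).
- **Coloured cups, not meant:** red (484,188), purple (492,232) and yellow (406,271).
- **Props:** (347,170) and (402,171).
- **Pockets:** stapler (187,141), clips (239,145), tape (182,181) and cup (234,185).

Next I'll measure from depth and check an enlarged crop.

```bash
cat > h.py <<'E'
from workcell import bot
import cv2,numpy as np
def cloud(n,d):
    c=bot.camera_params(n); K=np.array(c["camera_matrix"]); R=cv2.Rodrigues(np.array(c["rvec"],float))[0]; t=np.array(c["tvec"],float).ravel()
    v,u=np.mgrid[:400,:640]
    P=np.stack([(u-K[0,2])/K[0,0]*d,(v-K[1,2])/K[1,1]*d,d],-1)
    return (P-t)@R
def rect(xy):
    (c,s,a)=cv2.minAreaRect((xy*1000).astype(np.float32)); 
    return np.round(c,1),np.round(s,1),round(a,1)
E
python3 - <<'E'
from h import *
p=cv2.imread("pics/top0.png"); d=np.load("top0.npy"); W=cloud("top",d)
print("mat z",np.median(W[220:238,300:440,2]),"mat z tray",np.median(W[225:238,150:280,2]), "rim region max",np.percentile(W[115:210,150:270,2],98))
roi=np.zeros((400,640),bool); roi[104:242,297:452]=1
n,l,s,c=cv2.connectedComponentsWithStats((roi&(W[...,2]>.012)).astype(np.uint8))
for i in range(1,n):
    if s[i,4]<8: continue
    m=l==i; X=W[m]; h=np.percentile(X[:,2],95); T=X[X[:,2]>h-.012]
    print(i,c[i].round(),s[i,4],"z95 %.3f"%h,"col",p[m].mean(0).round(),"all",rect(X[:,:2]),"top",rect(T[:,:2]))
# pockets: pale colour inside tray
hsv=cv2.cvtColor(p,cv2.COLOR_BGR2HSV)
roi=np.zeros((400,640),bool); roi[118:208,155:268]=1
b=W[...,2]
n,l,s,c=cv2.connectedComponentsWithStats((roi&(p[...,0]>125)&(b<.022)).astype(np.uint8))
for i in range(1,n):
    if s[i,4]<100: continue
    X=W[l==i]; print("pocket",c[i].round(1),s[i,4],"z",np.median(X[:,2]),rect(X[:,:2]),X[:,:2].mean(0))
cr=cv2.resize(p[95:250,130:460],None,fx=2.4,fy=2.4,interpolation=cv2.INTER_CUBIC); cv2.imwrite("pics/crop1.png",cr)
E
```

```text
mat z 0.0024897840004419157 mat z tray 0.002897312654797201 rim region max 0.03263502312720279
9 [319. 140.] 507 z95 0.048 col [44. 41. 38.] all (array([469.5, -51.8]), array([ 74.6, 327.6]), 81.7) top (array([469.4, -51.9]), array([ 73.2, 327.7]), 81.9)
13 [431. 146.] 476 z95 0.051 col [124. 130. 129.] all (array([ 439.6, -249.7]), array([ 95.8, 450.2]), 48.7) top (array([ 439.6, -249.7]), array([ 95.8, 450.2]), 48.7)
15 [374. 146.] 759 z95 0.061 col [41. 45. 46.] all (array([ 448.5, -159.4]), array([100. , 345.5]), 64.5) top (array([ 449.4, -157.2]), array([ 45.6, 345.5]), 64.1)
28 [348. 169.] 37 z95 0.023 col [66. 84. 93.] all (array([ 522. , -151.1]), array([28.7, 27.6]), 1.9) top (array([ 522. , -151.1]), array([28.7, 27.6]), 1.9)
29 [402. 170.] 69 z95 0.021 col [47. 58. 71.] all (array([ 519.4, -299.9]), array([31.9, 32.3]), 58.8) top (array([ 519.4, -299.9]), array([31.9, 32.3]), 58.8)
38 [320. 193.] 432 z95 0.052 col [14. 13. 12.] all (array([401.5, -79.3]), array([196.5,  41.7]), 3.9) top (array([401.2, -79.3]), array([196. ,  41.7]), 3.9)
44 [381. 194.] 358 z95 0.094 col [76. 79. 79.] all (array([ 393.7, -153.3]), array([ 58.8, 247.4]), 32.7) top (array([ 393.2, -153.5]), array([ 58.4, 247.6]), 33.1)
45 [434. 197.] 506 z95 0.093 col [9. 8. 7.] all (array([ 365.6, -239.3]), array([ 59.2, 366. ]), 29.2) top (array([ 389.7, -228.5]), array([ 58.5, 366.2]), 19.2)
pocket [189.3 141.1] 413 z 0.012509631417377098 (array([591.7, 297.2]), array([110.9,  38.7]), 86.1) [0.59067904 0.29099913]
pocket [237.8 145. ] 522 z 0.012214036365913214 (array([582.4, 155.8]), array([64.8, 65.1]), 86.4) [0.58233547 0.15556955]
pocket [182.6 180.9] 831 z 0.012416032502163955 (array([478.8, 305.5]), array([108.2,  62. ]), 86.4) [0.47842842 0.30360605]
pocket [233.8 184.9] 502 z 0.012367619867071113 (array([470.2, 162.4]), array([67.2, 69.9]), 46.2) [0.4698541  0.16225277]
```

View pics/crop1.png

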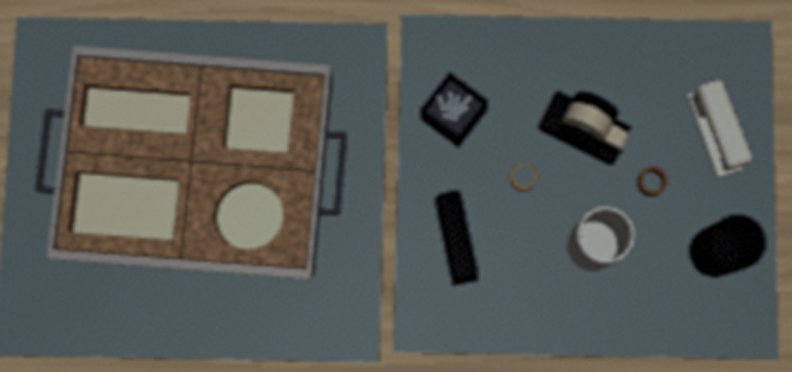

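The crop confirms the identities. The black cup at about (433,197) is the only black one of that shape. The black stapler at (320,194) is dark all over, and the four pocket shapes are clear. Zero-depth pixels corrupted the fits, so I'll redo them without those.

```bash
cat >> h.py <<'E'
def campos(n):
    c=bot.camera_params(n); R=cv2.Rodrigues(np.array(c["rvec"],float))[0]; return -R.T@np.array(c["tvec"],float).ravel()
from scipy.spatial.transform import Rotation as Ro
def state():
    o=bot.get_obs(); M=Ro.from_quat(o["tool_rot"]).as_matrix(); 
    return o,np.array(o["eef_pos"]),M
def plan(xyz,yaw=None,rows=5,o=None):
    """rows to xyz; yaw(deg)= world heading of jaw axis, mod 180. start (pos,M) optional"""
    p,M=o if o else state()[1:]
    z=M[:,2]; cur=np.degrees(np.arctan2(z[1],z[0])); dy=0 if yaw is None else (yaw-cur+90)%180-90
    # turn about tool y (down): + turns heading negative in world
    D=np.array(xyz)-p; s=np.sign(-M[2,1]); out=[]
    for i in range(rows):
        Mi=M@Ro.from_euler("y",-s*dy/rows*i,degrees=True).as_matrix()
        out.append((Mi.T@D/rows/.2).round(3).tolist()+[round(-s*np.radians(dy)/rows/2,4)])
    print("jaw %.1f turn %.1f D %s"%(cur,dy,(D*1000).round(1))); 
    for r in out: print(r)
    e=M@Ro.from_euler("y",-s*dy,degrees=True).as_matrix()
    return np.array(xyz),e
E
python3 - <<'E'
from h import *
p=cv2.imread("pics/top0.png"); d=np.load("top0.npy"); W=cloud("top",d); W[d==0]=0
C=campos("top"); print("cam",C)
roi=np.zeros((400,640),bool); roi[104:242,297:452]=1
n,l,s,c=cv2.connectedComponentsWithStats((roi&(W[...,2]>.010)&(W[...,2]<.12)).astype(np.uint8))
for i in range(1,n):
    if s[i,4]<15: continue
    m=l==i; X=W[m]; h=np.percentile(X[:,2],95); T=X[X[:,2]>h-.010]
    print(c[i].round(),s[i,4],"z95 %.3f"%h,"all",*rect(X[:,:2]),"top",*rect(T[:,:2]),(T[:,:2].mean(0)*1000).round(1))
th=np.radians(-3.7); ux=np.array([np.sin(th),np.cos(th)]); 
for nm,c in dict(st=(591.7,297.2),cl=(582.4,155.8),ta=(478.8,305.5),cu=(470.2,162.4)).items():
    c=np.array(c)/1000; print(nm,(c+(C[:2]-c)/C[2]*.008)*1000)
o,q,M=state(); print(M.round(3))
E
```

```text
cam [ 0.30201519 -0.0651373   1.04726092]
[319. 140.] 512 z95 0.048 all [595.5 -70.2] [56.6 56.7] 53.5 top [595.4 -70. ] [56.6 56.4] 53.5 [595.6 -69.1]
[431. 147.] 506 z95 0.051 all [ 579.9 -374.2] [102.2  30.3] 19.5 top [ 580.4 -374. ] [101.1  30.3] 19.5 [ 578.5 -374. ]
[374. 147.] 765 z95 0.061 all [ 580.6 -222.2] [100.4  53. ] 65.0 top [ 581.4 -221.4] [44.3 52.7] 65.8 [ 580.9 -221.5]
[348. 169.] 39 z95 0.023 all [ 521.3 -151.1] [29.9 27.6] 1.4 top [ 522.  -151.1] [28.7 27.6] 1.9 [ 520.1 -150.8]
[402. 170.] 72 z95 0.021 all [ 519.4 -299.9] [31.9 32.3] 58.8 top [ 519.4 -299.9] [31.9 32.3] 58.8 [ 519.7 -300.2]
[320. 193.] 435 z95 0.052 all [448.9 -75.3] [102.   30.6] 13.2 top [448.5 -75.6] [101.   29.9] 12.8 [447.  -75.7]
[381. 194.] 370 z95 0.094 all [ 444.8 -232. ] [58.6 59.2] 57.5 top [ 445.1 -232.4] [58.4 58.3] 57.5 [ 445.7 -233.5]
[434. 197.] 511 z95 0.093 all [ 440.  -372.1] [59.  59.2] 46.8 top [ 440.3 -372.7] [58.9 58.5] 73.7 [ 440.2 -373.5]
st [589.48710499 294.4321144 ]
cl [580.25814746 154.11226547]
ta [477.44954527 302.66871091]
cu [468.91524045 160.66184823]
[[-0.901 -0.001  0.434]
 [-0.434  0.002 -0.901]
 [ 0.    -1.    -0.002]]
```

Run:
```python
from h import *
a=plan([.333,-.262,.19],-70); plan([.4489,-.0753,.11],-76.8,o=a)
```

```text
jaw -64.3 turn -5.7 D [116.3 188.  -40.5]
[-0.186, 0.041, -0.119, np.float64(0.01)]
[-0.184, 0.041, -0.123, np.float64(0.01)]
[-0.181, 0.041, -0.126, np.float64(0.01)]
[-0.179, 0.041, -0.13, np.float64(0.01)]
[-0.176, 0.041, -0.133, np.float64(0.01)]
jaw -70.0 turn -6.8 D [115.9 186.7 -80. ]
[-0.173, 0.08, -0.136, np.float64(0.0119)]
[-0.17, 0.08, -0.14, np.float64(0.0119)]
[-0.166, 0.08, -0.144, np.float64(0.0119)]
[-0.163, 0.08, -0.148, np.float64(0.0119)]
[-0.159, 0.08, -0.151, np.float64(0.0119)]
```

>>> {"fn": "move_arm", "kwargs": {
  "increments": [
    {"grip":0,"linear":[-0.186,0.041,-0.119],"twist":0.01},
    {"grip":0,"linear":[-0.184,0.041,-0.123],"twist":0.01},
    {"grip":0,"linear":[-0.181,0.041,-0.126],"twist":0.01},
    {"grip":0,"linear":[-0.179,0.041,-0.13],"twist":0.01},
    {"grip":0,"linear":[-0.176,0.041,-0.133],"twist":0.01}
  ]
}}

```text
clock: 0.6
eef_pos: [0.3344, -0.2616, 0.1867]
tool_rot: [-0.117, 0.698, -0.697, 0.116]
ft_force: [1.2, -0.8, 0.5]
grip_width: 0.0857
```

>>> {"fn": "move_arm", "kwargs": {
  "increments": [
    {"grip":0,"linear":[-0.173,0.08,-0.136],"twist":0.012},
    {"grip":0,"linear":[-0.17,0.08,-0.14],"twist":0.012},
    {"grip":0,"linear":[-0.166,0.08,-0.144],"twist":0.012},
    {"grip":0,"linear":[-0.163,0.08,-0.148],"twist":0.012},
    {"grip":0,"linear":[-0.159,0.08,-0.151],"twist":0.012}
  ]
}}

```text
clock: 1.1
eef_pos: [0.4574, -0.0692, 0.1041]
tool_rot: [0.072, -0.703, 0.704, -0.073]
ft_force: [-0.4, -0.8, 0.3]
grip_width: 0.0855
```

Run:
```python
from h import *
o,p,M=state(); print(o["clock"],p,np.round(o["joint_pos"],2),o["ft_force"])
a=plan([.4489,-.0753,.070],-76.8,rows=5); plan([.4489,-.0753,.025],-76.8,o=a)
```

```text
1.1 [ 0.45741791 -0.06918243  0.10412472] [-0.15  0.27 -0.31  0.99 -0.    2.79] [-0.42200817 -0.75934906  0.27196552]
jaw -78.2 turn 1.4 D [ -8.5  -6.1 -34.1]
[0.01, 0.034, 0.004, np.float64(-0.0025)]
[0.01, 0.034, 0.004, np.float64(-0.0025)]
[0.01, 0.034, 0.004, np.float64(-0.0025)]
[0.01, 0.034, 0.004, np.float64(-0.0025)]
[0.01, 0.034, 0.004, np.float64(-0.0025)]
jaw -76.8 turn -0.0 D [  0.   0. -45.]
[0.0, 0.045, -0.0, np.float64(0.0)]
[0.0, 0.045, -0.0, np.float64(0.0)]
[0.0, 0.045, -0.0, np.float64(0.0)]
[0.0, 0.045, -0.0, np.float64(0.0)]
[0.0, 0.045, -0.0, np.float64(0.0)]
```

>>> {"fn": "move_arm", "kwargs": {
  "increments": [
    {"grip":0,"linear":[0.025,0.04,0.01],"twist":-0.006},
    {"grip":0,"linear":[0.015,0.04,0.007],"twist":-0.005},
    {"grip":0,"linear":[0.01,0.04,0.003],"twist":-0.001},
    {"grip":0,"linear":[0,0.02,0],"twist":0},
    {"grip":0,"linear":[0,0,0],"twist":0}
  ]
}}

```text
clock: 1.6
eef_pos: [0.4469, -0.0723, 0.0715]
tool_rot: [-0.085, 0.702, -0.702, 0.082]
ft_force: [-1.8, -0.0, -0.5]
grip_width: 0.0854
```

Run:
```python
from h import *
o,p,M=state(); print(o["clock"],p)
p_,d=bot.camera("top"); cv2.imwrite("pics/t1.png",cv2.resize(p_[100:250,250:500],None,fx=3,fy=3,interpolation=cv2.INTER_CUBIC))
plan([.4489,-.0753,.025],-76.8)
```

```text
1.6 [ 0.44685353 -0.07234965  0.07146037]
jaw -76.4 turn -0.4 D [  1.9  -2.9 -46.8]
[-0.001, 0.047, 0.003, np.float64(0.0007)]
[-0.001, 0.047, 0.003, np.float64(0.0007)]
[-0.001, 0.047, 0.003, np.float64(0.0007)]
[-0.001, 0.047, 0.003, np.float64(0.0007)]
[-0.001, 0.047, 0.003, np.float64(0.0007)]
```

View pics/t1.png

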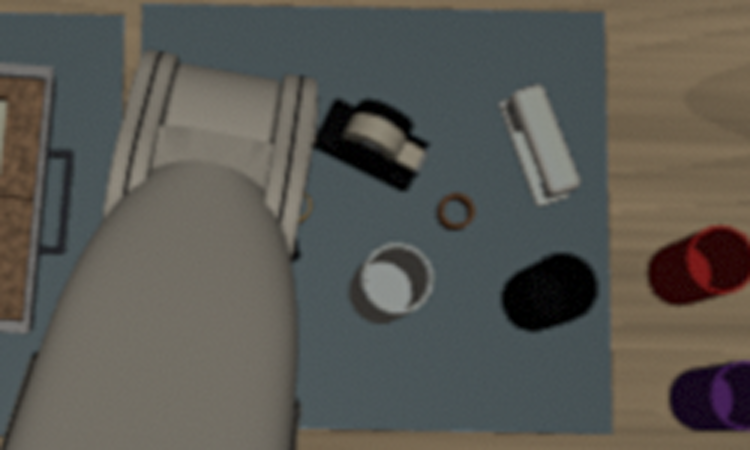

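The arm hides the stapler at this height, and the other pieces have not moved. I'll go by the measured pose.

>>> {"fn": "move_arm", "kwargs": {
  "increments": [
    {"grip":0,"linear":[-0.003,0.06,0.007],"twist":0.001},
    {"grip":0,"linear":[-0.002,0.06,0.004],"twist":0.001},
    {"grip":0,"linear":[0,0.06,0.002],"twist":0.001},
    {"grip":0,"linear":[0,0.035,0],"twist":0},
    {"grip":0,"linear":[0,0.005,0],"twist":0}
  ]
}}

```text
clock: 2.15
eef_pos: [0.451, -0.0793, 0.03]
tool_rot: [0.077, -0.702, 0.703, -0.08]
ft_force: [-0.2, 0.6, 0.5]
grip_width: 0.0857
```

Run:
```python
from h import *
plan([.4489,-.0753,.025],-76.8,rows=1)
```

```text
jaw -77.2 turn 0.4 D [-2.1  4.  -5. ]
[0.006, 0.025, -0.022, np.float64(-0.0038)]
```

>>> {"fn": "move_arm", "kwargs": {
  "increments": [
    {"grip":0,"linear":[0.005,0.02,-0.018],"twist":-0.003},
    {"grip":0,"linear":[0,0,0],"twist":0},
    {"grip":1,"linear":[0,0,0],"twist":0},
    {"grip":1,"linear":[0,0,0],"twist":0},
    {"grip":1,"linear":[0,0,0],"twist":0}
  ]
}}

```text
clock: 2.65
eef_pos: [0.4504, -0.0764, 0.0275]
tool_rot: [0.078, -0.701, 0.703, -0.083]
ft_force: [-0.3, 0.6, 0.5]
grip_width: 0.0442
```

>>> {"fn": "move_arm", "kwargs": {
  "increments": [
    {"grip":1,"linear":[0,0,0],"twist":0},
    {"grip":1,"linear":[0,0,0],"twist":0},
    {"grip":1,"linear":[0,0,0],"twist":0},
    {"grip":1,"linear":[0,0,0],"twist":0},
    {"grip":1,"linear":[0,0,0],"twist":0}
  ]
}}

```text
clock: 3.15
eef_pos: [0.4507, -0.0762, 0.028]
tool_rot: [0.078, -0.701, 0.703, -0.083]
ft_force: [0.7, 0.3, 0.9]
grip_width: 0.029
```

Run:
```python
from h import *
o,p,M=state();print(p,o["grip_width"],np.degrees(np.arctan2(M[1,2],M[0,2])))
```

```text
[ 0.45065897 -0.07618863  0.02795718] 0.028960206665781217 -76.87707840707544
```

Gripped at 29 mm, the width of the cover. Now lift and carry.

>>> {"fn": "move_arm", "kwargs": {
  "increments": [
    {"grip":1,"linear":[0,-0.05,0],"twist":0},
    {"grip":1,"linear":[0,-0.1,0],"twist":0},
    {"grip":1,"linear":[0,-0.15,0],"twist":0},
    {"grip":1,"linear":[0,-0.12,0],"twist":0},
    {"grip":1,"linear":[0,-0.04,0],"twist":0}
  ]
}}

```text
clock: 3.65
eef_pos: [0.4469, -0.0756, 0.1223]
tool_rot: [0.081, -0.702, 0.703, -0.081]
ft_force: [0.3, -0.6, -0.5]
grip_width: 0.0287
```

Run:
```python
from h import *
o,p,M=state();print(p,o["grip_width"],o["ft_force"])
a=plan([.50,.05,.125],-52.6); a=plan([.545,.175,.125],-28,o=a); plan([.5895,.2944,.125],-3.7,o=a)
```

```text
[ 0.44694902 -0.07558038  0.12234537] 0.02868994450438799 [ 0.3461377  -0.59264615 -0.52128803]
jaw -76.9 turn 24.3 D [ 53.1 125.6   2.7]
[-0.08, -0.003, -0.11, np.float64(-0.0424)]
[-0.089, -0.003, -0.103, np.float64(-0.0424)]
[-0.098, -0.003, -0.095, np.float64(-0.0424)]
[-0.105, -0.003, -0.087, np.float64(-0.0424)]
[-0.112, -0.003, -0.077, np.float64(-0.0424)]
jaw -52.6 turn 24.6 D [ 45. 125.   0.]
[-0.112, -0.0, -0.072, np.float64(-0.0429)]
[-0.117, -0.0, -0.062, np.float64(-0.0429)]
[-0.122, -0.0, -0.052, np.float64(-0.0429)]
[-0.126, -0.0, -0.041, np.float64(-0.0429)]
[-0.129, -0.0, -0.03, np.float64(-0.0429)]
jaw -28.0 turn 24.3 D [ 44.5 119.4   0. ]
[-0.126, -0.0, -0.017, np.float64(-0.0424)]
[-0.127, -0.0, -0.006, np.float64(-0.0424)]
[-0.127, -0.0, 0.005, np.float64(-0.0424)]
[-0.126, -0.0, 0.016, np.float64(-0.0424)]
[-0.125, -0.0, 0.026, np.float64(-0.0424)]
```

>>> {"fn": "move_arm", "kwargs": {
  "increments": [
    {"grip":1,"linear":[-0.08,0,-0.11],"twist":-0.042},
    {"grip":1,"linear":[-0.089,0,-0.103],"twist":-0.042},
    {"grip":1,"linear":[-0.098,0,-0.095],"twist":-0.042},
    {"grip":1,"linear":[-0.105,0,-0.087],"twist":-0.042},
    {"grip":1,"linear":[-0.112,0,-0.077],"twist":-0.042}
  ]
}}

```text
clock: 4.15
eef_pos: [0.5002, 0.0505, 0.1234]
tool_rot: [0.228, -0.668, 0.67, -0.228]
ft_force: [0.2, -0.3, -1.9]
grip_width: 0.0286
```

>>> {"fn": "move_arm", "kwargs": {
  "increments": [
    {"grip":1,"linear":[-0.112,0,-0.072],"twist":-0.043},
    {"grip":1,"linear":[-0.117,0,-0.062],"twist":-0.043},
    {"grip":1,"linear":[-0.122,0,-0.052],"twist":-0.043},
    {"grip":1,"linear":[-0.126,0,-0.041],"twist":-0.043},
    {"grip":1,"linear":[-0.12,0,-0.03],"twist":-0.043}
  ]
}}

```text
clock: 4.65
eef_pos: [0.5418, 0.1792, 0.1194]
tool_rot: [0.373, -0.601, 0.602, -0.369]
ft_force: [-0.2, 0.3, -1.8]
grip_width: 0.0287
```

Run:
```python
from h import *
o,p,M=state();print(p,o["grip_width"],np.round(o["joint_pos"],2))
plan([.5895,.2944,.11],-3.7,rows=4)
```

```text
[0.54180314 0.1792493  0.11943515] 0.028735050643390322 [ 0.32  0.45  0.01  1.13 -0.    2.36]
jaw -26.6 turn 22.9 D [ 47.7 115.2  -9.4]
[-0.155, 0.011, -0.011, np.float64(-0.0501)]
[-0.156, 0.011, 0.004, np.float64(-0.0501)]
[-0.155, 0.011, 0.02, np.float64(-0.0501)]
[-0.152, 0.011, 0.035, np.float64(-0.0501)]
```

>>> {"fn": "move_arm", "kwargs": {
  "increments": [
    {"grip":1,"linear":[-0.155,0.011,-0.011],"twist":-0.05},
    {"grip":1,"linear":[-0.156,0.011,0.004],"twist":-0.05},
    {"grip":1,"linear":[-0.155,0.011,0.02],"twist":-0.05},
    {"grip":1,"linear":[-0.14,0.011,0.033],"twist":-0.047},
    {"grip":1,"linear":[0,0,0],"twist":0}
  ]
}}

```text
clock: 5.15
eef_pos: [0.5872, 0.2993, 0.1042]
tool_rot: [-0.492, 0.513, -0.511, 0.483]
ft_force: [-0.1, -0.2, -1.0]
grip_width: 0.0288
```

Run:
```python
from h import *
o,p,M=state();print(p,o["grip_width"],np.round(o["joint_pos"],2))
plan([.5895,.2944,.06],-3.7,rows=4)
p_,d=bot.camera("side"); cv2.imwrite("pics/s1.png",cv2.resize(p_[160:310,110:360],None,fx=3,fy=3,interpolation=cv2.INTER_CUBIC))
```

```text
[0.58719436 0.29925153 0.10424139] 0.028833498031274232 [ 0.47  0.64  0.29  1.23 -0.    2.09]
jaw -2.9 turn -0.8 D [  2.3  -4.9 -44.2]
[0.006, 0.055, 0.004, np.float64(0.0018)]
[0.006, 0.055, 0.004, np.float64(0.0018)]
[0.005, 0.055, 0.004, np.float64(0.0018)]
[0.005, 0.055, 0.004, np.float64(0.0018)]
```

View pics/s1.png

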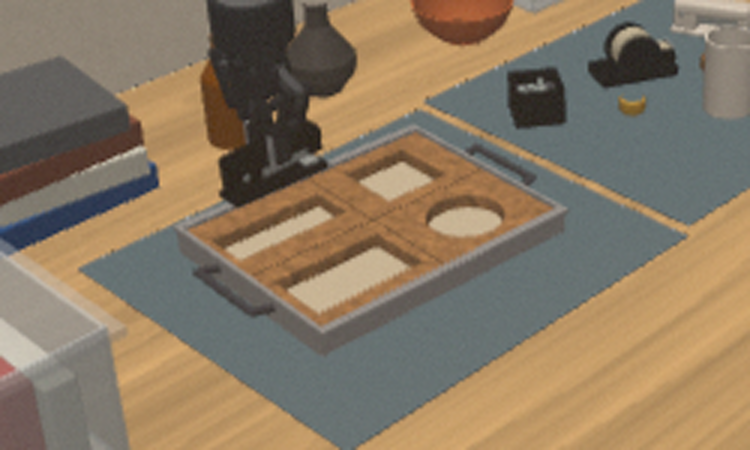

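The side view (crop px (270,180)) shows the stapler held level and parallel to its pocket. Now descend.

>>> {"fn": "move_arm", "kwargs": {
  "increments": [
    {"grip":1,"linear":[0.015,0.055,0.008],"twist":0.003},
    {"grip":1,"linear":[0.008,0.055,0.004],"twist":0.002},
    {"grip":1,"linear":[0.003,0.055,0.002],"twist":0.001},
    {"grip":1,"linear":[0,0.04,0],"twist":0},
    {"grip":1,"linear":[0,0,0],"twist":0}
  ]
}}

```text
clock: 5.7
eef_pos: [0.586, 0.2862, 0.0574]
tool_rot: [-0.489, 0.519, -0.516, 0.474]
ft_force: [-1.1, -0.5, -1.7]
grip_width: 0.0287
```

Run:
```python
from h import *
o,p,M=state();print(p,o["grip_width"],o["ft_force"])
plan([.5895,.2944,.038],-3.7,rows=4)
```

```text
[0.586009   0.28620586 0.05737846] 0.028708069987847657 [-1.06585762 -0.48650465 -1.69494438]
jaw -4.1 turn 0.4 D [  3.5   8.2 -19.4]
[-0.011, 0.024, 0.004, np.float64(-0.0009)]
[-0.011, 0.024, 0.004, np.float64(-0.0009)]
[-0.011, 0.024, 0.004, np.float64(-0.0009)]
[-0.011, 0.024, 0.004, np.float64(-0.0009)]
```

>>> {"fn": "move_arm", "kwargs": {
  "increments": [
    {"grip":1,"linear":[-0.025,0,0.01],"twist":0},
    {"grip":1,"linear":[-0.012,0.01,0.005],"twist":0},
    {"grip":1,"linear":[0,0.02,0],"twist":0},
    {"grip":1,"linear":[0,0.025,0],"twist":0},
    {"grip":1,"linear":[0,0,0],"twist":0}
  ]
}}

```text
clock: 6.2
eef_pos: [0.5906, 0.294, 0.0466]
tool_rot: [-0.488, 0.519, -0.517, 0.475]
ft_force: [-0.0, -0.8, -1.2]
grip_width: 0.029
```

Run:
```python
from h import *
o,p,M=state();print(p,o["grip_width"],o["ft_force"])
plan([.5895,.2944,.037],-3.7,rows=4)
```

```text
[0.59060992 0.29396812 0.04661557] 0.02897919425276327 [-0.00126123 -0.8177278  -1.17844238]
jaw -4.1 turn 0.4 D [-1.1  0.4 -9.6]
[-0.001, 0.012, -0.001, np.float64(-0.0009)]
[-0.001, 0.012, -0.001, np.float64(-0.0009)]
[-0.001, 0.012, -0.001, np.float64(-0.0009)]
[-0.001, 0.012, -0.001, np.float64(-0.0009)]
```

>>> {"fn": "move_arm", "kwargs": {
  "increments": [
    {"grip":1,"linear":[0,0.015,0],"twist":0},
    {"grip":1,"linear":[0,0.015,0],"twist":0},
    {"grip":1,"linear":[0,0.01,0],"twist":0},
    {"grip":1,"linear":[0,0.005,0],"twist":0},
    {"grip":1,"linear":[0,0,0],"twist":0}
  ]
}}

```text
clock: 6.7
eef_pos: [0.5908, 0.2941, 0.0381]
tool_rot: [-0.488, 0.518, -0.517, 0.476]
ft_force: [-0.6, -0.6, -1.2]
grip_width: 0.029
```

>>> {"fn": "move_arm", "kwargs": {
  "increments": [
    {"grip":1,"linear":[0,0.008,0],"twist":0},
    {"grip":1,"linear":[0,0.006,0],"twist":0},
    {"grip":1,"linear":[0,0.006,0],"twist":0},
    {"grip":1,"linear":[0,0,0],"twist":0},
    {"grip":1,"linear":[0,0,0],"twist":0}
  ]
}}

```text
clock: 7.2
eef_pos: [0.5912, 0.2942, 0.038]
tool_rot: [-0.487, 0.518, -0.517, 0.477]
ft_force: [-0.3, -0.6, -1.5]
grip_width: 0.0286
```

>>> {"fn": "move_arm", "kwargs": {
  "increments": [
    {"grip":1,"linear":[0,0.015,0],"twist":0},
    {"grip":1,"linear":[0,0.012,0],"twist":0},
    {"grip":1,"linear":[0,0.012,0],"twist":0},
    {"grip":1,"linear":[0,0.012,0],"twist":0},
    {"grip":1,"linear":[0,0.008,0],"twist":0}
  ]
}}

```text
clock: 7.7
eef_pos: [0.5914, 0.2941, 0.0374]
tool_rot: [-0.485, 0.518, -0.517, 0.479]
ft_force: [-2.8, -0.9, 4.8]
grip_width: 0.0284
```

Contact: +4.8 N upward at z=0.0374, against 0.037 expected. Release and rise.

>>> {"fn": "move_arm", "kwargs": {
  "increments": [
    {"grip":0.5,"linear":[0,0,0],"twist":0},
    {"grip":0,"linear":[0,0,0],"twist":0},
    {"grip":0,"linear":[0,0,0],"twist":0},
    {"grip":0,"linear":[0,-0.02,0],"twist":0},
    {"grip":0,"linear":[0,-0.06,0],"twist":0}
  ]
}}

```text
clock: 8.2
eef_pos: [0.5907, 0.2936, 0.0513]
tool_rot: [-0.486, 0.518, -0.517, 0.478]
ft_force: [0.4, -0.0, 0.2]
grip_width: 0.0853
```

>>> {"fn": "move_arm", "kwargs": {
  "increments": [
    {"grip":0,"linear":[0,-0.12,0],"twist":0},
    {"grip":0,"linear":[0,-0.16,0],"twist":0},
    {"grip":0,"linear":[0,-0.14,0],"twist":0},
    {"grip":0,"linear":[0,-0.06,0],"twist":0},
    {"grip":0,"linear":[0,0,0],"twist":0}
  ]
}}

```text
clock: 8.7
eef_pos: [0.5927, 0.2948, 0.1554]
tool_rot: [-0.485, 0.518, -0.517, 0.479]
ft_force: [0.4, 0.2, -0.6]
grip_width: 0.0852
```

Run:
```python
from h import *
o,p,M=state();print(p,o["grip_width"],np.round(o["joint_pos"],2))
a=plan([.587,.122,.135],-12); a=plan([.584,-.05,.135],-20,o=a); plan([.581,-.2215,.11],-25,o=a)
p_,d=bot.camera("side"); cv2.imwrite("pics/s2.png",cv2.resize(p_[160:310,110:360],None,fx=3,fy=3,interpolation=cv2.INTER_CUBIC))
```

```text
[0.59268574 0.29480918 0.1554026 ] 0.08521880783300388 [ 0.46  0.61  0.37  1.34 -0.    2.1 ]
jaw -4.1 turn -7.9 D [  -5.7 -172.8  -20.4]
[0.173, 0.021, 0.007, np.float64(0.0138)]
[0.172, 0.021, 0.012, np.float64(0.0138)]
[0.172, 0.021, 0.016, np.float64(0.0138)]
[0.171, 0.021, 0.021, np.float64(0.0138)]
[0.171, 0.021, 0.026, np.float64(0.0138)]
jaw -12.0 turn -8.0 D [  -3. -172.    0.]
[0.169, 0.001, 0.033, np.float64(0.014)]
[0.168, 0.001, 0.038, np.float64(0.014)]
[0.167, 0.001, 0.042, np.float64(0.014)]
[0.166, 0.001, 0.047, np.float64(0.014)]
[0.164, 0.001, 0.051, np.float64(0.014)]
jaw -20.0 turn -5.0 D [  -3.  -171.5  -25. ]
[0.162, 0.026, 0.056, np.float64(0.0087)]
[0.161, 0.026, 0.059, np.float64(0.0087)]
[0.16, 0.026, 0.062, np.float64(0.0087)]
[0.159, 0.026, 0.064, np.float64(0.0087)]
[0.158, 0.026, 0.067, np.float64(0.0087)]
```

View pics/s2.png

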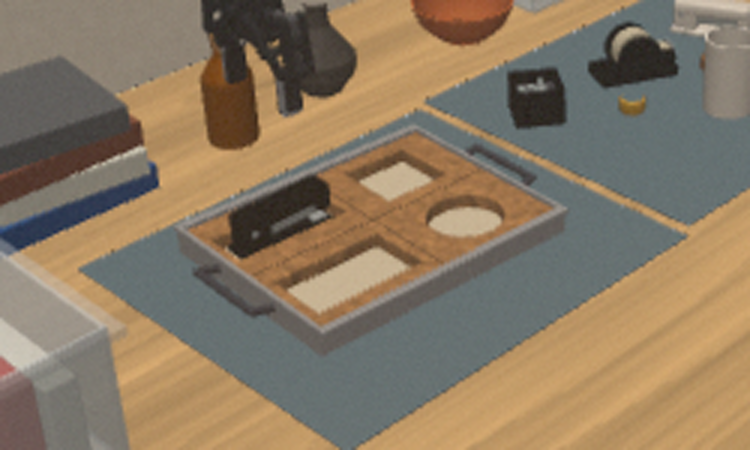

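The stapler sits in its pocket (crop px (280,215)). Next the tape dispenser.

>>> {"fn": "move_arm", "kwargs": {
  "increments": [
    {"grip":0,"linear":[0.173,0.021,0.007],"twist":0.014},
    {"grip":0,"linear":[0.172,0.021,0.012],"twist":0.014},
    {"grip":0,"linear":[0.172,0.021,0.016],"twist":0.014},
    {"grip":0,"linear":[0.171,0.021,0.021],"twist":0.014},
    {"grip":0,"linear":[0.171,0.021,0.026],"twist":0.014}
  ]
}}

```text
clock: 9.25
eef_pos: [0.5844, 0.1219, 0.1295]
tool_rot: [-0.45, 0.55, -0.548, 0.441]
ft_force: [0.5, -0.5, -0.0]
grip_width: 0.0857
```

>>> {"fn": "move_arm", "kwargs": {
  "increments": [
    {"grip":0,"linear":[0.169,0,0.033],"twist":0.014},
    {"grip":0,"linear":[0.168,0,0.038],"twist":0.014},
    {"grip":0,"linear":[0.167,0,0.042],"twist":0.014},
    {"grip":0,"linear":[0.166,0,0.047],"twist":0.014},
    {"grip":0,"linear":[0.164,0,0.051],"twist":0.014}
  ]
}}

```text
clock: 9.75
eef_pos: [0.5754, -0.0573, 0.1236]
tool_rot: [-0.413, 0.583, -0.577, 0.396]
ft_force: [1.1, -0.5, 0.7]
grip_width: 0.0856
```

Run:
```python
from h import *
o,p,M=state();print(p,np.round(o["joint_pos"],2))
plan([.581,-.2215,.11],-25,rows=4)
```

```text
[ 0.57544067 -0.0573367   0.12363605] [-0.09  0.48  0.06  1.18 -0.01  1.83]
jaw -20.2 turn -4.8 D [   5.6 -164.2  -13.6]
[0.19, 0.018, 0.078, np.float64(0.0105)]
[0.188, 0.018, 0.082, np.float64(0.0105)]
[0.187, 0.018, 0.086, np.float64(0.0105)]
[0.185, 0.018, 0.089, np.float64(0.0105)]
```

>>> {"fn": "move_arm", "kwargs": {
  "increments": [
    {"grip":0,"linear":[0.18,0.01,0.078],"twist":0.01},
    {"grip":0,"linear":[0.18,0.01,0.082],"twist":0.01},
    {"grip":0,"linear":[0.18,0.01,0.085],"twist":0.01},
    {"grip":0,"linear":[0.16,0.01,0.08],"twist":0.01},
    {"grip":0,"linear":[0.02,0,0.01],"twist":0}
  ]
}}

```text
clock: 10.25
eef_pos: [0.5786, -0.2252, 0.11]
tool_rot: [-0.39, 0.602, -0.592, 0.368]
ft_force: [-0.6, 1.0, -0.4]
grip_width: 0.0853
```

Run:
```python
from h import *
o,p,M=state();print(p,M[:,1].round(4),np.round(o["joint_vel"],2))
plan([.581,-.2215,.07],-25,rows=4)
```

```text
[ 0.5785527  -0.22522134  0.11003106] [-0.0336 -0.0045 -0.9994] [-0.04  0.04  0.02  0.03  0.04 -0.06]
jaw -25.2 turn 0.2 D [  2.4   3.7 -40. ]
[-0.006, 0.05, 0.002, np.float64(-0.0005)]
[-0.006, 0.05, 0.002, np.float64(-0.0005)]
[-0.006, 0.05, 0.002, np.float64(-0.0005)]
[-0.006, 0.05, 0.002, np.float64(-0.0005)]
```

Run:
```python
from h import *
for q in [(-.158,.69,-.689,.157),(-.117,.698,-.697,.116),(.072,-.703,.704,-.073),(-.085,.702,-.702,.082),(.078,-.701,.703,-.083),(.081,-.702,.703,-.081),(.228,-.668,.67,-.228),(.373,-.601,.602,-.369),(-.492,.513,-.511,.483),(-.489,.519,-.516,.474),(-.488,.518,-.517,.476),(-.485,.518,-.517,.479),(-.45,.55,-.548,.441),(-.413,.583,-.577,.396),(-.39,.602,-.592,.368)]:
    print((np.degrees(Ro.from_quat(q).as_matrix()[:2,1])).round(2))
```

```text
[-0.1   0.06]
[-0.09  0.07]
[ 0.09 -0.07]
[-0.24 -0.03]
[ 0.42 -0.11]
[ 0.01 -0.08]
[ 0.05 -0.15]
[-0.23 -0.24]
[-0.64 -0.39]
[-1.06 -0.65]
[-0.77 -0.6 ]
[-0.41 -0.27]
[-0.67 -0.33]
[-1.41 -0.39]
[-1.94 -0.27]
```

>>> {"fn": "move_arm", "kwargs": {
  "increments": [
    {"grip":0,"linear":[-0.01,0.04,0.006],"twist":0},
    {"grip":0,"linear":[-0.008,0.05,0.004],"twist":0},
    {"grip":0,"linear":[-0.004,0.05,0.002],"twist":0},
    {"grip":0,"linear":[0,0.04,0],"twist":0},
    {"grip":0,"linear":[0,0,0],"twist":0}
  ]
}}

```text
clock: 10.75
eef_pos: [0.5791, -0.2181, 0.067]
tool_rot: [-0.392, 0.604, -0.589, 0.368]
ft_force: [-0.5, -0.3, 0.8]
grip_width: 0.0853
```

Run:
```python
from h import *
o,p,M=state();print(p,np.degrees(M[:2,1]).round(2),np.round(o["joint_vel"],2))
plan([.581,-.2215,.026],-25,rows=4)
```

```text
[ 0.57910382 -0.21810851  0.06702543] [-2.32 -0.03] [ 0.02 -0.    0.    0.    0.    0.  ]
jaw -25.0 turn 0.0 D [  1.9  -3.4 -41. ]
[0.002, 0.051, 0.006, np.float64(-0.0001)]
[0.002, 0.051, 0.006, np.float64(-0.0001)]
[0.002, 0.051, 0.006, np.float64(-0.0001)]
[0.002, 0.051, 0.006, np.float64(-0.0001)]
```

>>> {"fn": "move_arm", "kwargs": {
  "increments": [
    {"grip":0,"linear":[0,-0.2,0],"twist":0},
    {"grip":0,"linear":[0,0,0],"twist":0},
    {"grip":0,"linear":[0,0,0],"twist":0},
    {"grip":0,"linear":[0,0,0],"twist":0},
    {"grip":0,"linear":[0,0,0],"twist":0}
  ]
}}

```text
clock: 11.25
eef_pos: [0.5805, -0.2142, 0.1067]
tool_rot: [-0.394, 0.604, -0.587, 0.369]
ft_force: [0.1, -0.2, -0.2]
grip_width: 0.0851
```

Run:
```python
from h import *
o,p,M=state();print(p,np.degrees(M[:2,1]).round(2),np.round(o["joint_vel"],2))
```

```text
[ 0.58054094 -0.2141889   0.10674333] [-2.47  0.03] [ 0.01 -0.01  0.   -0.01  0.    0.  ]
```

>>> {"fn": "move_arm", "kwargs": {
  "increments": [
    {"grip":0,"linear":[0,0.1,0],"twist":0},
    {"grip":0,"linear":[0,0,0],"twist":0},
    {"grip":0,"linear":[0,0,0],"twist":0},
    {"grip":0,"linear":[0,0.1,0],"twist":0},
    {"grip":0,"linear":[0,0,0],"twist":0}
  ]
}}

```text
clock: 11.75
eef_pos: [0.579, -0.2141, 0.067]
tool_rot: [-0.394, 0.603, -0.587, 0.369]
ft_force: [-1.0, 0.2, -0.7]
grip_width: 0.0852
```

Run:
```python
from h import *
o,p,M=state();print(p,np.degrees(M[:2,1]).round(2),np.round(o["joint_vel"],2))
```

```text
[ 0.57904914 -0.21409807  0.06697119] [-2.43  0.01] [ 0.   -0.05  0.07  0.04  0.    0.  ]
```

>>> {"fn": "move_arm", "kwargs": {
  "increments": [
    {"grip":0,"linear":[0.029,0,0.024],"twist":0},
    {"grip":0,"linear":[0,0,0],"twist":0},
    {"grip":0,"linear":[0,0.1,0],"twist":0},
    {"grip":0,"linear":[0,0,0],"twist":0},
    {"grip":0,"linear":[0,0.1,0],"twist":0}
  ]
}}

```text
clock: 12.25
eef_pos: [0.5858, -0.225, 0.0352]
tool_rot: [-0.391, 0.599, -0.592, 0.372]
ft_force: [0.5, -1.0, -0.3]
grip_width: 0.085
```

Run:
```python
from h import *
o,p,M=state();print(p,np.degrees(M[:2,1]).round(2),np.round(o["joint_vel"],2)); plan([.581,-.2215,.026],-25,rows=1)
```

```text
[ 0.58578988 -0.22501382  0.03522176] [-1.63 -0.29] [-0.01  0.22 -0.28 -0.45 -0.   -0.  ]
jaw -24.8 turn -0.2 D [-4.8  3.5 -9.2]
[-0.007, 0.047, -0.028, np.float64(0.002)]
```

>>> {"fn": "move_arm", "kwargs": {
  "increments": [
    {"grip":0,"linear":[0,0.02,-0.02],"twist":0},
    {"grip":0,"linear":[0,0,0],"twist":0},
    {"grip":0,"linear":[0,0,0],"twist":0},
    {"grip":0,"linear":[0,0,0],"twist":0},
    {"grip":0,"linear":[0,0,0],"twist":0}
  ]
}}

```text
clock: 12.75
eef_pos: [0.5825, -0.2236, 0.0344]
tool_rot: [-0.39, 0.599, -0.592, 0.372]
ft_force: [0.3, 0.2, 0.3]
grip_width: 0.0855
```

Run:
```python
from h import *
o,p,M=state();print(p,np.degrees(M[:2,1]).round(2),np.round(o["joint_vel"],2)); plan([.581,-.2215,.026],-25,rows=1)
```

```text
[ 0.58248671 -0.22364567  0.03437198] [-1.54 -0.32] [-0.   -0.01  0.01  0.01  0.    0.  ]
jaw -24.8 turn -0.2 D [-1.5  2.1 -8.4]
[-0.007, 0.042, -0.01, np.float64(0.0019)]
```

>>> {"fn": "move_arm", "kwargs": {
  "increments": [
    {"grip":0,"linear":[0,0.045,0],"twist":0},
    {"grip":0,"linear":[0,0,0],"twist":0},
    {"grip":1,"linear":[0,0,0],"twist":0},
    {"grip":1,"linear":[0,0,0],"twist":0},
    {"grip":1,"linear":[0,0,0],"twist":0}
  ]
}}

```text
clock: 13.25
eef_pos: [0.5829, -0.2239, 0.026]
tool_rot: [-0.39, 0.599, -0.593, 0.372]
ft_force: [0.8, -0.5, -1.8]
grip_width: 0.0512
```

>>> {"fn": "move_arm", "kwargs": {
  "increments": [
    {"grip":1,"linear":[0,0,0],"twist":0},
    {"grip":1,"linear":[0,0,0],"twist":0},
    {"grip":1,"linear":[0,0,0],"twist":0},
    {"grip":1,"linear":[0,-0.06,0],"twist":0},
    {"grip":1,"linear":[0,0,0],"twist":0}
  ]
}}

```text
clock: 13.75
eef_pos: [0.5826, -0.2235, 0.0377]
tool_rot: [-0.39, 0.599, -0.592, 0.372]
ft_force: [1.0, 0.2, -2.3]
grip_width: 0.0513
```

Run:
```python
from h import *
o,p,M=state();print(p,np.degrees(M[:2,1]).round(2),o["grip_width"],o["ft_force"])
```

```text
[ 0.58255737 -0.22350737  0.03769868] [-1.56 -0.31] 0.05133987652214184 [ 1.04135208  0.16398325 -2.3422321 ]
```

>>> {"fn": "move_arm", "kwargs": {
  "increments": [
    {"grip":1,"linear":[0,-0.15,0],"twist":0},
    {"grip":1,"linear":[0,-0.2,0],"twist":0},
    {"grip":1,"linear":[0,-0.12,0],"twist":0},
    {"grip":1,"linear":[0,0,0],"twist":0},
    {"grip":1,"linear":[0,0,0],"twist":0}
  ]
}}

```text
clock: 14.25
eef_pos: [0.583, -0.2222, 0.1317]
tool_rot: [-0.392, 0.601, -0.59, 0.371]
ft_force: [0.9, -0.7, -2.8]
grip_width: 0.0511
```

Run:
```python
from h import *
o,p,M=state();print(p,np.degrees(M[:2,1]).round(2),o["grip_width"],o["ft_force"])
a=plan([.530,.035,.135],-14.5); plan([.4774,.3027,.135],-3.7,o=a)
```

```text
[ 0.58298586 -0.22219842  0.13168218] [-1.92 -0.17] 0.051111431954602056 [ 0.90469455 -0.66192109 -2.75202879]
jaw -24.8 turn 10.3 D [-53.  257.2   3.3]
[-0.211, -0.002, -0.156, np.float64(-0.0179)]
[-0.217, -0.002, -0.148, np.float64(-0.0179)]
[-0.222, -0.002, -0.14, np.float64(-0.0179)]
[-0.227, -0.002, -0.132, np.float64(-0.0179)]
[-0.231, -0.002, -0.124, np.float64(-0.0179)]
jaw -14.5 turn 10.8 D [-52.6 267.7   0. ]
[-0.246, 0.001, -0.118, np.float64(-0.0188)]
[-0.25, 0.001, -0.109, np.float64(-0.0188)]
[-0.254, 0.001, -0.099, np.float64(-0.0188)]
[-0.258, 0.001, -0.089, np.float64(-0.0188)]
[-0.261, 0.001, -0.08, np.float64(-0.0188)]
```

>>> {"fn": "move_arm", "kwargs": {
  "increments": [
    {"grip":1,"linear":[-0.16,-0.01,-0.12],"twist":-0.015},
    {"grip":1,"linear":[-0.2,-0.01,-0.14],"twist":-0.018},
    {"grip":1,"linear":[-0.2,-0.01,-0.13],"twist":-0.018},
    {"grip":1,"linear":[-0.16,-0.01,-0.09],"twist":-0.015},
    {"grip":1,"linear":[0,0,0],"twist":0}
  ]
}}

```text
clock: 14.75
eef_pos: [0.5419, -0.0487, 0.1299]
tool_rot: [-0.433, 0.579, -0.559, 0.406]
ft_force: [-0.5, -1.8, -3.1]
grip_width: 0.0514
```

Run:
```python
from h import *
o,p,M=state();print(p,np.degrees(M[:2,1]).round(2),o["grip_width"],o["ft_force"])
a=plan([.510,.135,.135],-9); plan([.4774,.3027,.135],-3.7,o=a)
```

```text
[ 0.54187041 -0.04867269  0.12992615] [-2.68 -0.03] 0.05136822533367792 [-0.49781165 -1.78555951 -3.12370342]
jaw -17.2 turn 8.2 D [-31.9 183.7   5.1]
[-0.166, -0.004, -0.085, np.float64(-0.0144)]
[-0.168, -0.004, -0.08, np.float64(-0.0144)]
[-0.171, -0.004, -0.075, np.float64(-0.0144)]
[-0.173, -0.004, -0.07, np.float64(-0.0144)]
[-0.175, -0.004, -0.065, np.float64(-0.0144)]
jaw -9.0 turn 5.3 D [-32.6 167.7   0. ]
[-0.161, 0.001, -0.058, np.float64(-0.0092)]
[-0.162, 0.001, -0.055, np.float64(-0.0092)]
[-0.163, 0.001, -0.052, np.float64(-0.0092)]
[-0.164, 0.001, -0.049, np.float64(-0.0092)]
[-0.164, 0.001, -0.046, np.float64(-0.0092)]
```

>>> {"fn": "move_arm", "kwargs": {
  "increments": [
    {"grip":1,"linear":[-0.166,-0.01,-0.085],"twist":-0.014},
    {"grip":1,"linear":[-0.168,-0.01,-0.08],"twist":-0.014},
    {"grip":1,"linear":[-0.171,-0.01,-0.075],"twist":-0.014},
    {"grip":1,"linear":[-0.173,-0.01,-0.07],"twist":-0.014},
    {"grip":1,"linear":[-0.175,-0.01,-0.065],"twist":-0.014}
  ]
}}

```text
clock: 15.25
eef_pos: [0.5061, 0.1348, 0.1317]
tool_rot: [-0.474, 0.551, -0.527, 0.44]
ft_force: [1.0, -0.0, -3.8]
grip_width: 0.0513
```

Run:
```python
from h import *
o,p,M=state();print(p,np.degrees(M[:2,1]).round(2),o["grip_width"],np.round(o["joint_pos"],3))
plan([.4774,.3027,.13],-3.7,rows=4)
```

```text
[0.5061388  0.13478315 0.13171797] [-3.43 -0.31] 0.0513219505651399 [ 0.255  0.396 -0.045  1.189  0.01   1.99 ]
jaw -9.5 turn 5.8 D [-28.7 167.9  -1.7]
[-0.201, 0.003, -0.07, np.float64(-0.0126)]
[-0.203, 0.003, -0.065, np.float64(-0.0126)]
[-0.204, 0.003, -0.06, np.float64(-0.0126)]
[-0.206, 0.003, -0.054, np.float64(-0.0126)]
```

>>> {"fn": "move_arm", "kwargs": {
  "increments": [
    {"grip":1,"linear":[0,0,0],"twist":0},
    {"grip":1,"linear":[-0.1,0,-0.035],"twist":-0.006},
    {"grip":1,"linear":[-0.1,0,-0.035],"twist":-0.006},
    {"grip":1,"linear":[-0.1,0,-0.034],"twist":-0.006},
    {"grip":1,"linear":[-0.1,0,-0.033],"twist":-0.006}
  ]
}}

```text
clock: 15.75
eef_pos: [0.4871, 0.2178, 0.1239]
tool_rot: [-0.491, 0.541, -0.514, 0.449]
ft_force: [0.0, -0.7, -1.5]
grip_width: 0.0513
```

Run:
```python
from h import *
o,p,M=state();print(p,np.degrees(M[:2,1]).round(2),o["grip_width"],np.round(o["joint_pos"],3))
plan([.4774,.3027,.13],-3.7,rows=4)
```

```text
[0.48711983 0.21779053 0.12392027] [-4.04 -0.68] 0.05134551869350228 [ 0.411  0.429 -0.017  1.194  0.017  2.097]
jaw -6.7 turn 3.0 D [-9.7 84.9  6.1]
[-0.104, -0.008, -0.025, np.float64(-0.0065)]
[-0.104, -0.008, -0.024, np.float64(-0.0065)]
[-0.104, -0.008, -0.022, np.float64(-0.0065)]
[-0.105, -0.008, -0.021, np.float64(-0.0065)]
```

>>> {"fn": "move_arm", "kwargs": {
  "increments": [
    {"grip":1,"linear":[0,0,0],"twist":0},
    {"grip":1,"linear":[0,0,0],"twist":0},
    {"grip":1,"linear":[-0.05,0,0.04],"twist":0},
    {"grip":1,"linear":[0,0,0],"twist":0},
    {"grip":1,"linear":[0,0,0],"twist":0}
  ]
}}

```text
clock: 16.25
eef_pos: [0.4948, 0.2222, 0.1177]
tool_rot: [-0.494, 0.542, -0.515, 0.444]
ft_force: [0.4, -0.1, -2.9]
grip_width: 0.0517
```

Run:
```python
from h import *
for i in range(2):
    o,p,M=state();print(p,np.degrees(M[:2,1]).round(2),np.round(o["joint_pos"],4),np.round(o["tau"],2))
plan([.4774,.3027,.13],-3.7,rows=4)
```

```text
[0.49478484 0.22222296 0.11765347] [-4.49 -1.03] [0.4137 0.4577 0.0107 1.2029 0.0151 2.103 ] [  0.25 -46.6   24.15   0.59   0.08   0.  ]
[0.49478484 0.22222296 0.11765347] [-4.49 -1.03] [0.4137 0.4577 0.0107 1.2029 0.0151 2.103 ] [  0.25 -46.6   24.15   0.59   0.08   0.  ]
jaw -6.9 turn 3.2 D [-17.4  80.5  12.3]
[-0.097, -0.015, -0.035, np.float64(-0.0069)]
[-0.097, -0.015, -0.033, np.float64(-0.0069)]
[-0.098, -0.015, -0.032, np.float64(-0.0069)]
[-0.098, -0.015, -0.031, np.float64(-0.0069)]
```

>>> {"fn": "move_arm", "kwargs": {
  "increments": [
    {"grip":1,"linear":[-0.19,-0.03,-0.068],"twist":-0.014},
    {"grip":1,"linear":[-0.18,-0.03,-0.06],"twist":-0.014},
    {"grip":1,"linear":[0,0,0],"twist":0},
    {"grip":1,"linear":[0,0,0],"twist":0},
    {"grip":1,"linear":[0,0,0],"twist":0}
  ]
}}

```text
clock: 16.75
eef_pos: [0.4779, 0.2942, 0.1285]
tool_rot: [-0.508, 0.531, -0.503, 0.456]
ft_force: [-0.9, 0.3, -2.5]
grip_width: 0.0514
```

Run:
```python
from h import *
o,p,M=state();print(p,np.degrees(M[:2,1]).round(2),np.round(o["joint_pos"],4),np.round(o["tau"],2))
plan([.4774,.3027,.07],-3.7,rows=2)
p_,d=bot.camera("side"); cv2.imwrite("pics/s3.png",cv2.resize(p_[160:310,110:360],None,fx=3,fy=3,interpolation=cv2.INTER_CUBIC))
```

```text
[0.47789942 0.29417    0.12852497] [-4.66 -1.23] [0.5392 0.4855 0.0857 1.2519 0.0233 2.1791] [  0.51 -48.24  24.43   0.68   0.16   0.  ]
jaw -4.1 turn 0.4 D [ -0.5   8.5 -58.5]
[-0.025, 0.145, 0.009, np.float64(-0.0017)]
[-0.025, 0.145, 0.009, np.float64(-0.0017)]
```

View pics/s3.png

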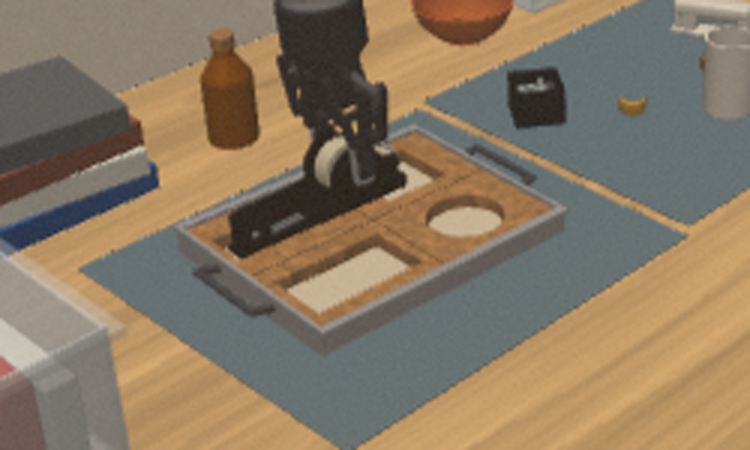

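The tape dispenser is held upright over its pocket, with a slight lean. Descend in stages.

>>> {"fn": "move_arm", "kwargs": {
  "increments": [
    {"grip":1,"linear":[-0.03,0.14,0.01],"twist":-0.002},
    {"grip":1,"linear":[0,0,0],"twist":0},
    {"grip":1,"linear":[0,0.14,0],"twist":0},
    {"grip":1,"linear":[0,0,0],"twist":0},
    {"grip":1,"linear":[0,0,0],"twist":0}
  ]
}}

```text
clock: 17.3
eef_pos: [0.4782, 0.294, 0.0747]
tool_rot: [-0.506, 0.531, -0.504, 0.455]
ft_force: [0.6, 0.1, -2.4]
grip_width: 0.0513
```

Run:
```python
from h import *
o,p,M=state();print(p,np.degrees(M[:2,1]).round(2),o["ft_force"])
plan([.4774,.3027,.04],-3.7,rows=2)
```

```text
[0.47817538 0.29402587 0.07472718] [-4.53 -1.23] [ 0.64002381  0.11422302 -2.43905322]
jaw -4.3 turn 0.6 D [ -0.8   8.7 -34.7]
[-0.024, 0.086, 0.003, np.float64(-0.0026)]
[-0.024, 0.086, 0.003, np.float64(-0.0026)]
```

>>> {"fn": "move_arm", "kwargs": {
  "increments": [
    {"grip":1,"linear":[-0.05,0,0],"twist":-0.003},
    {"grip":1,"linear":[0,0,0],"twist":0},
    {"grip":1,"linear":[0,0.1,0],"twist":0},
    {"grip":1,"linear":[0,0,0],"twist":0},
    {"grip":1,"linear":[0,0,0],"twist":0}
  ]
}}

```text
clock: 17.8
eef_pos: [0.4818, 0.3068, 0.0613]
tool_rot: [-0.504, 0.529, -0.504, 0.461]
ft_force: [0.5, 0.4, -1.4]
grip_width: 0.0513
```

Run:
```python
from h import *
o,p,M=state();print(p,np.degrees(M[:2,1]).round(2),o["ft_force"])
plan([.4774,.3027,.035],-3.7,rows=2)
```

```text
[0.48179321 0.3067604  0.06133968] [-3.99 -0.9 ] [ 0.52473021  0.44562547 -1.40095518]
jaw -3.9 turn 0.2 D [ -4.4  -4.1 -26.3]
[0.01, 0.067, -0.006, np.float64(-0.0009)]
[0.01, 0.067, -0.006, np.float64(-0.0009)]
```

>>> {"fn": "move_arm", "kwargs": {
  "increments": [
    {"grip":1,"linear":[0.018,0,-0.02],"twist":0},
    {"grip":1,"linear":[0,0,0],"twist":0},
    {"grip":1,"linear":[0,0.09,0],"twist":0},
    {"grip":1,"linear":[0,0,0],"twist":0},
    {"grip":1,"linear":[0,0,0],"twist":0}
  ]
}}

```text
clock: 18.3
eef_pos: [0.4781, 0.3042, 0.0481]
tool_rot: [-0.502, 0.529, -0.504, 0.463]
ft_force: [0.7, 0.6, -2.1]
grip_width: 0.0513
```

Run:
```python
from h import *
o,p,M=state();print(p,np.degrees(M[:2,1]).round(2),o["ft_force"])
plan([.4774,.3027,.035],-3.7,rows=2)
```

```text
[0.47806155 0.30416026 0.04809325] [-3.67 -0.71] [ 0.72314391  0.60117819 -2.09562416]
jaw -3.9 turn 0.2 D [ -0.7  -1.5 -13.1]
[0.003, 0.033, 0.001, np.float64(-0.0008)]
[0.003, 0.033, 0.001, np.float64(-0.0008)]
```

>>> {"fn": "move_arm", "kwargs": {
  "increments": [
    {"grip":1,"linear":[0,0.04,0],"twist":0},
    {"grip":1,"linear":[0,0,0],"twist":0},
    {"grip":1,"linear":[0,0.025,0],"twist":0},
    {"grip":1,"linear":[0,0,0],"twist":0},
    {"grip":1,"linear":[0,0.015,0],"twist":0}
  ]
}}

```text
clock: 18.8
eef_pos: [0.4791, 0.3052, 0.0356]
tool_rot: [-0.5, 0.528, -0.505, 0.465]
ft_force: [-7.7, -4.3, 26.7]
grip_width: 0.0513
```

>>> {"fn": "move_arm", "kwargs": {
  "increments": [
    {"grip":1,"linear":[0,0.015,0],"twist":0},
    {"grip":1,"linear":[0,0.015,0],"twist":0},
    {"grip":1,"linear":[0,0,0],"twist":0},
    {"grip":1,"linear":[0,0,0],"twist":0},
    {"grip":1,"linear":[0,0,0],"twist":0}
  ]
}}

```text
clock: 19.3
eef_pos: [0.4793, 0.3054, 0.0368]
tool_rot: [-0.499, 0.528, -0.505, 0.466]
ft_force: [0.6, -0.1, -2.6]
grip_width: 0.0512
```

>>> {"fn": "move_arm", "kwargs": {
  "increments": [
    {"grip":1,"linear":[0,0.012,0],"twist":0},
    {"grip":1,"linear":[0,0.008,0],"twist":0},
    {"grip":0.6,"linear":[0,0.003,0],"twist":0},
    {"grip":0,"linear":[0,0,0],"twist":0},
    {"grip":0,"linear":[0,0,0],"twist":0}
  ]
}}

```text
clock: 19.8
eef_pos: [0.4798, 0.306, 0.0357]
tool_rot: [-0.498, 0.528, -0.506, 0.467]
ft_force: [0.1, 0.3, 0.8]
grip_width: 0.0781
```

Run:
```python
from h import *
o,p,M=state();print(p,np.degrees(M[:2,1]).round(2),o["ft_force"],o["grip_width"])
```

```text
[0.47984312 0.30598209 0.03565451] [-3.02 -0.37] [0.12475462 0.27629855 0.81611798] 0.07814341665967331
```

>>> {"fn": "move_arm", "kwargs": {
  "increments": [
    {"grip":0,"linear":[0,-0.1,0],"twist":0},
    {"grip":0,"linear":[0,-0.22,0],"twist":0},
    {"grip":0,"linear":[0,-0.22,0],"twist":0},
    {"grip":0,"linear":[0,-0.05,0],"twist":0},
    {"grip":0,"linear":[0,0,0],"twist":0}
  ]
}}

```text
clock: 20.3
eef_pos: [0.4856, 0.3065, 0.1537]
tool_rot: [-0.499, 0.528, -0.505, 0.465]
ft_force: [0.6, -0.6, -1.0]
grip_width: 0.0853
```

Run:
```python
from h import *
o,p,M=state();print(p,np.degrees(M[:2,1]).round(2),o["ft_force"],o["grip_width"],np.round(o["joint_pos"],2))
a=plan([.465,.06,.16],15); a=plan([.453,-.16,.16],34,o=a);a=plan([.4402,-.373,.16],50,o=a)
p_,d=bot.camera("top"); W=cloud("top",d); cv2.imwrite("pics/t2.png",cv2.resize(p_[95:250,130:460],None,fx=2.4,fy=2.4,interpolation=cv2.INTER_CUBIC)); np.save("t2.npy",d)
```

```text
[0.48564377 0.30648984 0.15372955] [-3.3 -0.5] [ 0.56952541 -0.63577824 -1.01588624] 0.08530998827931296 [0.55 0.47 0.13 1.29 0.02 2.19]
jaw -3.9 turn 18.9 D [ -20.6 -246.5    6.3]
[0.247, -0.003, -0.004, np.float64(-0.033)]
[0.247, -0.003, -0.02, np.float64(-0.033)]
[0.245, -0.003, -0.037, np.float64(-0.033)]
[0.242, -0.003, -0.053, np.float64(-0.033)]
[0.238, -0.003, -0.069, np.float64(-0.033)]
jaw 15.0 turn 19.0 D [ -12. -220.    0.]
[0.209, 0.003, -0.069, np.float64(-0.0331)]
[0.204, 0.003, -0.082, np.float64(-0.0331)]
[0.198, 0.003, -0.096, np.float64(-0.0331)]
[0.192, 0.003, -0.109, np.float64(-0.0331)]
[0.184, 0.003, -0.121, np.float64(-0.0331)]
jaw 34.0 turn 16.0 D [ -12.8 -213.     0. ]
[0.169, 0.003, -0.13, np.float64(-0.0279)]
[0.162, 0.003, -0.139, np.float64(-0.0279)]
[0.154, 0.003, -0.148, np.float64(-0.0279)]
[0.146, 0.003, -0.156, np.float64(-0.0279)]
[0.137, 0.003, -0.164, np.float64(-0.0279)]
```

View pics/t2.png

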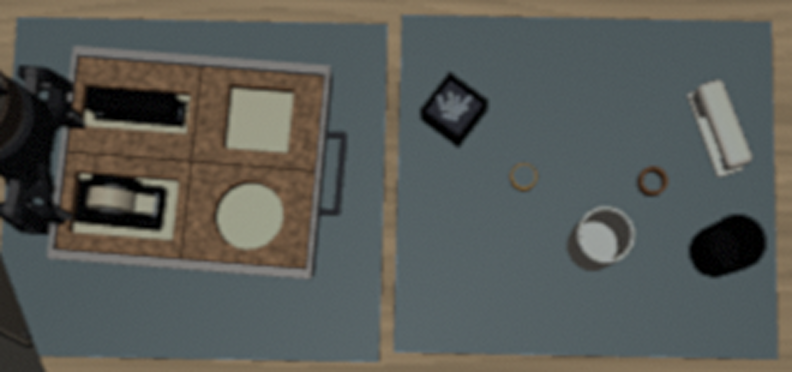

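Both pieces look set in their pockets: stapler at crop (137,105), tape at (122,203). I'll check their heights by depth while moving on.

>>> {"fn": "move_arm", "kwargs": {
  "increments": [
    {"grip":0,"linear":[0.247,-0.01,-0.004],"twist":-0.033},
    {"grip":0,"linear":[0.247,-0.01,-0.02],"twist":-0.033},
    {"grip":0,"linear":[0.245,-0.01,-0.037],"twist":-0.033},
    {"grip":0,"linear":[0.242,-0.01,-0.053],"twist":-0.033},
    {"grip":0,"linear":[0.238,-0.01,-0.069],"twist":-0.033}
  ]
}}

```text
clock: 20.85
eef_pos: [0.4628, 0.0601, 0.1561]
tool_rot: [0.584, -0.44, 0.405, -0.548]
ft_force: [1.2, -0.6, 0.2]
grip_width: 0.0854
```

Run:
```python
from h import *
o,p,M=state();print(p,np.degrees(M[:2,1]).round(2),np.round(o["joint_pos"],2))
a=plan([.453,-.16,.17],34);a=plan([.4402,-.373,.17],50,o=a)
d=np.load("t2.npy"); W=cloud("top",d)
for nm,v0,v1,u0,u1 in(("stapler",128,150,163,210),("tape",165,200,158,202)):
    X=W[v0:v1,u0:u1].reshape(-1,3); X=X[(d[v0:v1,u0:u1].ravel()>0)&(X[:,2]>.033)&(X[:,2]<.2)]; T=X[X[:,2]>np.percentile(X[:,2],95)-.008]
    print(nm,np.percentile(X[:,2],[50,90,97]).round(4),rect(X[:,:2]))
    import numpy.linalg as L
    A=np.c_[T[:,:2],np.ones(len(T))]; print("plane slope deg",np.degrees(L.lstsq(A,T[:,2],rcond=None)[0][:2]).round(2))
```

```text
[0.46281654 0.06006401 0.15610178] [-4.   -0.68] [ 0.13  0.28 -0.15  1.21 -0.    1.41]
jaw 16.5 turn 17.5 D [  -9.8 -220.1   13.9]
[0.208, -0.011, -0.073, np.float64(-0.0305)]
[0.203, -0.011, -0.085, np.float64(-0.0305)]
[0.198, -0.011, -0.098, np.float64(-0.0305)]
[0.191, -0.011, -0.109, np.float64(-0.0305)]
[0.184, -0.011, -0.121, np.float64(-0.0305)]
jaw 34.0 turn 16.0 D [ -12.8 -213.     0. ]
[0.17, 0.003, -0.13, np.float64(-0.0279)]
[0.162, 0.003, -0.139, np.float64(-0.0279)]
[0.154, 0.003, -0.148, np.float64(-0.0279)]
[0.146, 0.003, -0.156, np.float64(-0.0279)]
[0.137, 0.003, -0.164, np.float64(-0.0279)]
stapler [0.0569 0.0607 0.1674] (array([588.1, 288.6]), array([88. , 88.6]), 38.4)
plane slope deg [-77.55   3.87]
tape [0.0584 0.0697 0.072 ] (array([471.1, 295.1]), array([77.2, 67.9]), 85.2)
plane slope deg [-33.   -11.79]
```

Heights fit seated pieces: stapler top about 0.061 (0.062 expected), tape top 0.070 (0.070 expected). On to the cup.

>>> {"fn": "move_arm", "kwargs": {
  "increments": [
    {"grip":0,"linear":[0.208,-0.015,-0.073],"twist":-0.031},
    {"grip":0,"linear":[0.203,-0.015,-0.085],"twist":-0.031},
    {"grip":0,"linear":[0.198,-0.015,-0.098],"twist":-0.031},
    {"grip":0,"linear":[0.191,-0.015,-0.109],"twist":-0.031},
    {"grip":0,"linear":[0.184,-0.015,-0.121],"twist":-0.03}
  ]
}}

```text
clock: 21.35
eef_pos: [0.4467, -0.168, 0.1649]
tool_rot: [0.643, -0.352, 0.301, -0.61]
ft_force: [1.0, 0.5, -0.2]
grip_width: 0.0853
```

>>> {"fn": "move_arm", "kwargs": {
  "increments": [
    {"grip":0,"linear":[0.17,-0.005,-0.13],"twist":-0.028},
    {"grip":0,"linear":[0.162,-0.005,-0.139],"twist":-0.028},
    {"grip":0,"linear":[0.154,-0.005,-0.148],"twist":-0.028},
    {"grip":0,"linear":[0.14,-0.005,-0.15],"twist":-0.028},
    {"grip":0,"linear":[0,0,0],"twist":0}
  ]
}}

```text
clock: 21.85
eef_pos: [0.4339, -0.3466, 0.16]
tool_rot: [0.672, -0.285, 0.221, -0.646]
ft_force: [-0.5, 0.6, 0.0]
grip_width: 0.0854
```

Run:
```python
from h import *
o,p,M=state();print(p,np.degrees(M[:2,1]).round(2),np.round(o["joint_pos"],2))
a=plan([.4402,-.373,.13],None,rows=1)
```

```text
[ 0.43388281 -0.34664504  0.15997404] [-5.65 -0.09] [-0.64  0.45  0.11  1.31 -0.06  0.09]
jaw 48.2 turn 0.0 D [  6.3 -26.4 -30. ]
[0.122, 0.146, -0.067, np.float64(-0.0)]
```

>>> {"fn": "move_arm", "kwargs": {
  "increments": [
    {"grip":0,"linear":[0.04,0,-0.022],"twist":0},
    {"grip":0,"linear":[0,0,0],"twist":0},
    {"grip":0,"linear":[0.04,0,-0.022],"twist":0},
    {"grip":0,"linear":[0,0,0],"twist":0},
    {"grip":0,"linear":[0,0,0],"twist":0}
  ]
}}

```text
clock: 22.35
eef_pos: [0.4387, -0.3613, 0.154]
tool_rot: [0.671, -0.288, 0.217, -0.648]
ft_force: [-0.5, 0.8, -0.2]
grip_width: 0.0854
```

Run:
```python
from h import *
o,p,M=state();print(p,np.degrees(M[:2,1]).round(2),np.round(o["joint_pos"],2))
a=plan([.4402,-.373,.13],None,rows=1)
```

```text
[ 0.43869613 -0.36126479  0.15395605] [-6.08  0.3 ] [-0.66  0.49  0.15  1.33 -0.06  0.08]
jaw 48.3 turn 0.0 D [  1.5 -11.7 -24. ]
[0.055, 0.118, -0.031, np.float64(-0.0)]
```

>>> {"fn": "move_arm", "kwargs": {
  "increments": [
    {"grip":0,"linear":[0,0.1,0],"twist":0},
    {"grip":0,"linear":[0,0,0],"twist":0},
    {"grip":0,"linear":[0.045,0,-0.03],"twist":0},
    {"grip":0,"linear":[0,0,0],"twist":0},
    {"grip":0,"linear":[0,0,0],"twist":0}
  ]
}}

```text
clock: 22.85
eef_pos: [0.4418, -0.3711, 0.1366]
tool_rot: [0.672, -0.285, 0.217, -0.648]
ft_force: [-0.5, 0.7, 0.1]
grip_width: 0.0854
```

Run:
```python
from h import *
o,p,M=state();print(p,np.degrees(M[:2,1]).round(2),np.round(o["joint_pos"],2))
a=plan([.4402,-.373,.13],None,rows=1)
```

```text
[ 0.44181503 -0.3711159   0.1365523 ] [-5.87  0.12] [-0.67  0.51  0.15  1.29 -0.06  0.06]
jaw 48.5 turn 0.0 D [-1.6 -1.9 -6.6]
[0.003, 0.033, -0.01, np.float64(-0.0)]
```

>>> {"fn": "move_arm", "kwargs": {
  "increments": [
    {"grip":0,"linear":[0,0,0],"twist":-0.0724},
    {"grip":0,"linear":[0,0,0],"twist":-0.0724},
    {"grip":0,"linear":[0,0,0],"twist":-0.0724},
    {"grip":0,"linear":[0,0,0],"twist":-0.0724},
    {"grip":0,"linear":[0,0,0],"twist":-0.0724}
  ]
}}

```text
clock: 23.35
eef_pos: [0.4434, -0.3727, 0.14]
tool_rot: [0.706, -0.027, -0.042, -0.706]
ft_force: [-0.2, 0.9, 1.0]
grip_width: 0.0851
```

Run:
```python
from h import *
o,p,M=state();print(p,np.degrees(M[:2,1]).round(2),np.round(o["joint_pos"],2),"jaw tilt deg",np.degrees(M[2,2]).round(2))
a=plan([.4402,-.373,.09],None,rows=1)
```

```text
[ 0.4434257  -0.37267153  0.14003293] [-5.62 -0.06] [-0.67  0.51  0.15  1.29 -0.06 -0.69] jaw tilt deg 0.06
jaw 91.2 turn 0.0 D [ -3.2  -0.3 -50. ]
[0.008, 0.251, -0.002, np.float64(-0.0)]
```

>>> {"fn": "move_arm", "kwargs": {
  "increments": [
    {"grip":0,"linear":[0,0.24,0],"twist":0},
    {"grip":0,"linear":[0,0,0],"twist":0},
    {"grip":0,"linear":[0,0,0],"twist":0},
    {"grip":0,"linear":[0,0,0],"twist":0},
    {"grip":0,"linear":[0,0,0],"twist":0}
  ]
}}

```text
clock: 23.85
eef_pos: [0.4423, -0.3754, 0.0985]
tool_rot: [0.709, -0.024, -0.04, -0.704]
ft_force: [-0.3, -0.4, 0.2]
grip_width: 0.0858
```

Run:
```python
from h import *
o,p,M=state();print(p,np.degrees(M[:2,1]).round(2),o["ft_force"],"jaw tilt deg",np.degrees(M[2,2]).round(2))
a=plan([.4383,-.373,.046],None,rows=1)
p_,d=bot.camera("side"); cv2.imwrite("pics/s4.png",cv2.resize(p_[100:250,300:500],None,fx=3.5,fy=3.5,interpolation=cv2.INTER_CUBIC))
```

```text
[ 0.44228085 -0.37542234  0.09845429] [-5.13 -0.43] [-0.25721961 -0.43366847  0.22934852] jaw tilt deg -0.31
jaw 91.3 turn 0.0 D [ -4.    2.4 -52.5]
[0.004, 0.263, 0.014, np.float64(-0.0)]
```

View pics/s4.png

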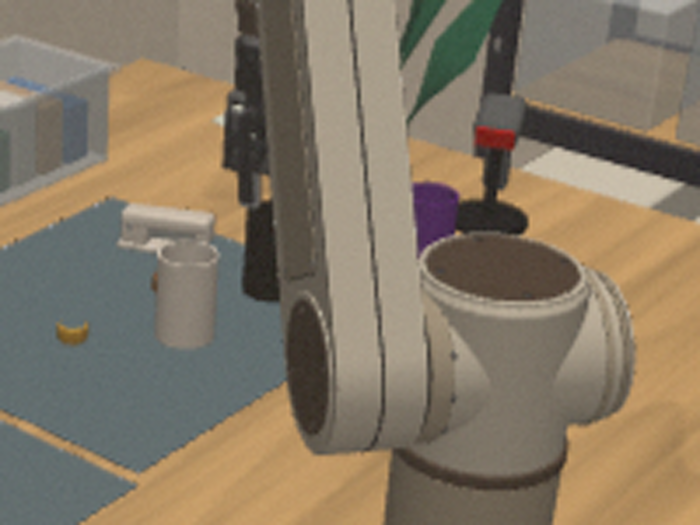

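Run:
```python
from h import *
p,d=bot.camera("side"); W=cloud("side",d); print("cam",campos("side"))
c=bot.camera_params("side")
def pr(P): return cv2.projectPoints(np.array([P],float),np.array(c["rvec"]),np.array(c["tvec"]),np.array(c["camera_matrix"]),None)[0].ravel()
for nm,P in dict(cup_ctr_top=(.4402,-.373,.093),cup_far=(.4402,-.343,.093),fin_in=(.4423,-.333,.11),fin_out=(.4423,-.318,.11)).items():
    u=pr(P); print(nm,((u-[300,100])*3.5).round())
X=W[100:200,360:385][(d[100:200,360:385]>0)]
m=(X[:,1]>-.45)&(X[:,1]<-.28)&(X[:,0]>.38)&(X[:,0]<.52)&(X[:,2]>.03)&(X[:,2]<.2)
X=X[m]
for z in np.arange(.03,.2,.012):
    s=X[(X[:,2]>=z)&(X[:,2]<z+.012)]
    if len(s): print(round(z,3),len(s),"x",s[:,0].min().round(3),s[:,0].max().round(3),"y",s[:,1].min().round(3),s[:,1].max().round(3))
```

```text
cam [-0.51333103  1.04740053  0.85195613]
cup_ctr_top [276. 211.]
cup_far [258. 220.]
fin_in [252. 207.]
fin_out [243. 212.]
0.03 30 x 0.419 0.458 y -0.356 -0.336
0.042 25 x 0.424 0.459 y -0.352 -0.342
0.054 32 x 0.423 0.46 y -0.354 -0.341
0.066 31 x 0.422 0.468 y -0.396 -0.335
0.078 44 x 0.424 0.473 y -0.397 -0.339
0.09 16 x 0.429 0.467 y -0.398 -0.343
0.102 4 x 0.438 0.451 y -0.332 -0.328
0.114 13 x 0.432 0.454 y -0.329 -0.318
0.126 20 x 0.43 0.455 y -0.333 -0.316
0.138 17 x 0.432 0.455 y -0.331 -0.316
0.15 16 x 0.434 0.457 y -0.336 -0.301
0.162 47 x 0.433 0.461 y -0.343 -0.296
0.174 36 x 0.433 0.464 y -0.355 -0.299
0.186 35 x 0.435 0.464 y -0.347 -0.299
0.198 6 x 0.441 0.454 y -0.34 -0.301
```

The projection shows the finger's inner face at y≈-0.333 and the cup edge at y≈-0.343, so about 10 mm clear. Descend and grip.

>>> {"fn": "move_arm", "kwargs": {
  "increments": [
    {"grip":0,"linear":[0.005,0.13,0.01],"twist":0},
    {"grip":0,"linear":[0,0.13,0],"twist":0},
    {"grip":0,"linear":[0,0,0],"twist":0},
    {"grip":0,"linear":[0,0,0],"twist":0},
    {"grip":1,"linear":[0,0,0],"twist":0}
  ]
}}

```text
clock: 24.45
eef_pos: [0.4429, -0.3769, 0.0518]
tool_rot: [0.711, -0.02, -0.037, -0.702]
ft_force: [0.2, -0.7, 0.1]
grip_width: 0.0733
```

>>> {"fn": "move_arm", "kwargs": {
  "increments": [
    {"grip":1,"linear":[0,0,0],"twist":0},
    {"grip":1,"linear":[0,0,0],"twist":0},
    {"grip":1,"linear":[0,0,0],"twist":0},
    {"grip":1,"linear":[0,0,0],"twist":0},
    {"grip":1,"linear":[0,0,0],"twist":0}
  ]
}}

```text
clock: 24.95
eef_pos: [0.4448, -0.3777, 0.0551]
tool_rot: [0.712, -0.019, -0.035, -0.701]
ft_force: [-0.6, 0.7, -2.5]
grip_width: 0.0578
```

Run:
```python
from h import *
o,p,M=state();print(p,np.degrees(M[:2,1]).round(2),o["ft_force"],o["grip_width"])
```

```text
[ 0.44476819 -0.37770286  0.05507227] [-4.36 -0.99] [-0.61438785  0.68566153 -2.53845144] 0.05781401367695932
```

>>> {"fn": "move_arm", "kwargs": {
  "increments": [
    {"grip":1,"linear":[0,-0.1,0],"twist":0},
    {"grip":1,"linear":[0,-0.25,0],"twist":0},
    {"grip":1,"linear":[0,-0.25,0],"twist":0},
    {"grip":1,"linear":[0,0,0],"twist":0},
    {"grip":1,"linear":[0,0,0],"twist":0}
  ]
}}

```text
clock: 25.45
eef_pos: [0.4519, -0.3742, 0.1748]
tool_rot: [0.71, -0.021, -0.038, -0.703]
ft_force: [-0.5, 0.5, -3.2]
grip_width: 0.0579
```

Run:
```python
from h import *
o,p,M=state();print(p,np.degrees(M[:2,1]).round(2),o["ft_force"],o["grip_width"])
a=plan([.453,-.14,.19]);a=plan([.463,.1,.18],o=a)
```

```text
[ 0.45189423 -0.37415516  0.17484741] [-4.77 -0.68] [-0.46658701  0.48770671 -3.18488332] 0.05785513244278006
jaw 91.3 turn 0.0 D [  1.1 234.2  15.2]
[0.005, -0.018, 0.234, np.float64(-0.0)]
[0.005, -0.018, 0.234, np.float64(-0.0)]
[0.005, -0.018, 0.234, np.float64(-0.0)]
[0.005, -0.018, 0.234, np.float64(-0.0)]
[0.005, -0.018, 0.234, np.float64(-0.0)]
jaw 91.3 turn 0.0 D [ 10. 240. -10.]
[0.016, 0.006, 0.24, np.float64(-0.0)]
[0.016, 0.006, 0.24, np.float64(-0.0)]
[0.016, 0.006, 0.24, np.float64(-0.0)]
[0.016, 0.006, 0.24, np.float64(-0.0)]
[0.016, 0.006, 0.24, np.float64(-0.0)]
```

>>> {"fn": "move_arm", "kwargs": {
  "increments": [
    {"grip":1,"linear":[0.005,-0.03,0.2],"twist":0},
    {"grip":1,"linear":[0.005,-0.02,0.234],"twist":0},
    {"grip":1,"linear":[0.005,-0.02,0.234],"twist":0},
    {"grip":1,"linear":[0.005,-0.02,0.234],"twist":0},
    {"grip":1,"linear":[0.005,-0.02,0.234],"twist":0}
  ]
}}

```text
clock: 25.95
eef_pos: [0.4505, -0.145, 0.1863]
tool_rot: [0.709, -0.029, -0.036, -0.703]
ft_force: [1.0, 0.6, -2.6]
grip_width: 0.0577
```

Run:
```python
from h import *
o,p,M=state();print(p,np.degrees(M[:2,1]).round(2),o["grip_width"])
a=plan([.463,.09,.17])
```

```text
[ 0.45047958 -0.14499406  0.18632327] [-5.24 -0.51] 0.05769299490187577
jaw 90.6 turn 0.0 D [ 12.5 235.  -16.3]
[0.016, 0.013, 0.235, np.float64(-0.0)]
[0.016, 0.013, 0.235, np.float64(-0.0)]
[0.016, 0.013, 0.235, np.float64(-0.0)]
[0.016, 0.013, 0.235, np.float64(-0.0)]
[0.016, 0.013, 0.235, np.float64(-0.0)]
```

>>> {"fn": "move_arm", "kwargs": {
  "increments": [
    {"grip":1,"linear":[0.016,0,0.235],"twist":0},
    {"grip":1,"linear":[0.016,0,0.235],"twist":0},
    {"grip":1,"linear":[0.016,0,0.235],"twist":0},
    {"grip":1,"linear":[0.016,0,0.235],"twist":0},
    {"grip":1,"linear":[0.016,0,0.2],"twist":0}
  ]
}}

```text
clock: 26.45
eef_pos: [0.4582, 0.092, 0.1762]
tool_rot: [0.709, -0.033, -0.039, -0.703]
ft_force: [1.3, -1.5, -2.0]
grip_width: 0.0573
```

Run:
```python
from h import *
o,p,M=state();print(p,np.degrees(M[:2,1]).round(2),o["grip_width"])
a=plan([.4735,.1607,.14],rows=2)
```

```text
[0.45815595 0.09199665 0.17623063] [-5.85 -0.55] 0.05733842700483761
jaw 90.5 turn 0.0 D [ 15.3  68.7 -36.2]
[0.049, 0.085, 0.172, np.float64(-0.0)]
[0.049, 0.085, 0.172, np.float64(-0.0)]
```

>>> {"fn": "move_arm", "kwargs": {
  "increments": [
    {"grip":1,"linear":[0.045,0.05,0.165],"twist":0},
    {"grip":1,"linear":[0.045,0.05,0.15],"twist":0},
    {"grip":1,"linear":[0,0,0],"twist":0},
    {"grip":1,"linear":[0,0,0],"twist":0},
    {"grip":1,"linear":[0,0,0],"twist":0}
  ]
}}

```text
clock: 26.95
eef_pos: [0.4687, 0.1611, 0.1462]
tool_rot: [0.711, -0.034, -0.046, -0.701]
ft_force: [0.0, 0.4, -2.0]
grip_width: 0.0579
```

Run:
```python
from h import *
o,p,M=state();print(p,np.degrees(M[:2,1]).round(2),o["grip_width"],o["ft_force"])
a=plan([.4735,.1607,.09],rows=2)
p_,d=bot.camera("side"); W=cloud("side",d); cv2.imwrite("pics/s5.png",cv2.resize(p_[150:310,110:360],None,fx=3,fy=3,interpolation=cv2.INTER_CUBIC))
```

```text
[0.46869156 0.16110693 0.14619732] [-6.46 -0.81] 0.05793802912340318 [ 0.04595097  0.44504869 -1.95623656]
jaw 91.1 turn 0.0 D [  4.8  -0.4 -56.2]
[0.028, 0.138, 0.0, np.float64(-0.0)]
[0.028, 0.138, 0.0, np.float64(-0.0)]
```

View pics/s5.png

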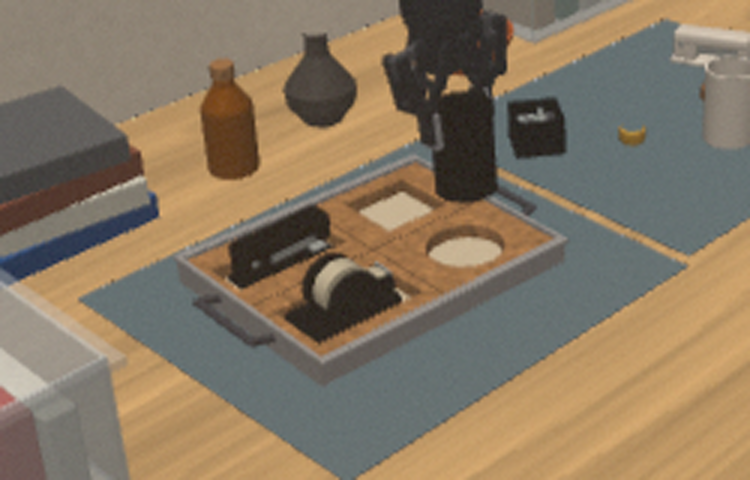

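The cup is held near upright above its round pocket (crop (465,250)). Descend.

>>> {"fn": "move_arm", "kwargs": {
  "increments": [
    {"grip":1,"linear":[0.02,0.12,0],"twist":0},
    {"grip":1,"linear":[0.02,0.12,0],"twist":0},
    {"grip":1,"linear":[0,0,0],"twist":0},
    {"grip":1,"linear":[0,0,0],"twist":0},
    {"grip":1,"linear":[0,0,0],"twist":0}
  ]
}}

```text
clock: 27.5
eef_pos: [0.4728, 0.1555, 0.0998]
tool_rot: [0.71, -0.035, -0.042, -0.702]
ft_force: [0.7, 0.7, -1.5]
grip_width: 0.0578
```

Run:
```python
from h import *
o,p,M=state();print(p,np.degrees(M[:2,1]).round(2),o["grip_width"],o["ft_force"])
a=plan([.475,.1607,.064],rows=2)
```

```text
[0.47279801 0.15548887 0.09977313] [-6.23 -0.74] 0.057790145665838455 [ 0.73423075  0.73413181 -1.52022608]
jaw 90.5 turn 0.0 D [  2.2   5.2 -35.8]
[0.015, 0.088, 0.014, np.float64(-0.0)]
[0.015, 0.088, 0.014, np.float64(-0.0)]
```

>>> {"fn": "move_arm", "kwargs": {
  "increments": [
    {"grip":1,"linear":[0.01,0.06,0.025],"twist":0},
    {"grip":1,"linear":[0,0,0],"twist":0},
    {"grip":1,"linear":[0,0.06,0],"twist":0},
    {"grip":1,"linear":[0,0,0],"twist":0},
    {"grip":1,"linear":[0,0,0],"twist":0}
  ]
}}

```text
clock: 28.0
eef_pos: [0.4748, 0.1614, 0.078]
tool_rot: [0.71, -0.033, -0.039, -0.703]
ft_force: [-0.1, 0.4, -1.9]
grip_width: 0.058
```

Run:
```python
from h import *
o,p,M=state();print(p,np.degrees(M[:2,1]).round(2),o["grip_width"],o["ft_force"])
a=plan([.4745,.1607,.064],rows=1)
```

```text
[0.47479388 0.16138421 0.07801809] [-5.85 -0.61] 0.05795042170058839 [-0.11752386  0.44814176 -1.94554282]
jaw 90.5 turn 0.0 D [ -0.3  -0.7 -14. ]
[0.006, 0.07, -0.003, np.float64(-0.0)]
```

>>> {"fn": "move_arm", "kwargs": {
  "increments": [
    {"grip":1,"linear":[0.003,0.035,0],"twist":0},
    {"grip":1,"linear":[0,0,0],"twist":0},
    {"grip":1,"linear":[0,0.025,0],"twist":0},
    {"grip":1,"linear":[0,0,0],"twist":0},
    {"grip":1,"linear":[0,0,0],"twist":0}
  ]
}}

```text
clock: 28.5
eef_pos: [0.475, 0.1617, 0.0663]
tool_rot: [0.71, -0.032, -0.039, -0.703]
ft_force: [0.6, -0.8, -1.6]
grip_width: 0.0579
```

>>> {"fn": "move_arm", "kwargs": {
  "increments": [
    {"grip":1,"linear":[0,0.012,0],"twist":0},
    {"grip":1,"linear":[0,0.01,0],"twist":0},
    {"grip":1,"linear":[0,0.01,0],"twist":0},
    {"grip":1,"linear":[0,0,0],"twist":0},
    {"grip":1,"linear":[0,0,0],"twist":0}
  ]
}}

```text
clock: 29.0
eef_pos: [0.4753, 0.1619, 0.0639]
tool_rot: [0.709, -0.031, -0.037, -0.703]
ft_force: [-1.1, -0.2, -2.5]
grip_width: 0.0575
```

>>> {"fn": "move_arm", "kwargs": {
  "increments": [
    {"grip":1,"linear":[0,0.015,0],"twist":0},
    {"grip":1,"linear":[0,0,0],"twist":0},
    {"grip":1,"linear":[0,0.015,0],"twist":0},
    {"grip":1,"linear":[0,0.012,0],"twist":0},
    {"grip":1,"linear":[0,0.012,0],"twist":0}
  ]
}}

```text
clock: 29.5
eef_pos: [0.4757, 0.1623, 0.0628]
tool_rot: [0.709, -0.029, -0.035, -0.704]
ft_force: [-4.9, -0.9, 18.3]
grip_width: 0.0576
```

>>> {"fn": "move_arm", "kwargs": {
  "increments": [
    {"grip":1,"linear":[0,0.005,0],"twist":0},
    {"grip":0.4,"linear":[0,0.005,0],"twist":0},
    {"grip":0,"linear":[0,0,0],"twist":0},
    {"grip":0,"linear":[0,0,0],"twist":0},
    {"grip":0,"linear":[0,0,0],"twist":0}
  ]
}}

```text
clock: 30.0
eef_pos: [0.4758, 0.1624, 0.062]
tool_rot: [0.709, -0.028, -0.034, -0.704]
ft_force: [0.3, -0.2, -0.2]
grip_width: 0.0854
```

>>> {"fn": "move_arm", "kwargs": {
  "increments": [
    {"grip":0,"linear":[0,-0.1,0],"twist":0},
    {"grip":0,"linear":[0,-0.2,0],"twist":0},
    {"grip":0,"linear":[0,-0.2,0],"twist":0},
    {"grip":0,"linear":[0,-0.08,0],"twist":0},
    {"grip":0,"linear":[0,0,0],"twist":0}
  ]
}}

```text
clock: 30.5
eef_pos: [0.4849, 0.1628, 0.1775]
tool_rot: [0.709, -0.031, -0.037, -0.703]
ft_force: [0.3, 0.5, 0.3]
grip_width: 0.0854
```

Run:
```python
from h import *
o,p,M=state();print(p,np.degrees(M[:2,1]).round(2),o["grip_width"],o["ft_force"],np.round(o["joint_pos"],2))
a=plan([.54,.05,.18],None); plan([.595,-.069,.13],None,o=a)
p_,d=bot.camera("side"); W=cloud("side",d); cv2.imwrite("pics/s6.png",cv2.resize(p_[150:310,110:360],None,fx=3,fy=3,interpolation=cv2.INTER_CUBIC))
v=W[(W[...,0]>.42)&(W[...,0]<.52)&(W[...,1]>.11)&(W[...,1]<.21)&(W[...,2]>.04)&(W[...,2]<.112)&(d>0)]; print(len(v),np.percentile(v[:,2],[50,90,97,99.5]))
```

```text
[0.48493649 0.16277988 0.17754692] [-5.48 -0.5 ] 0.08538514818857752 [0.29573114 0.49901611 0.25229656] [0.31 0.37 0.03 1.33 0.02 0.3 ]
jaw 90.5 turn 0.0 D [  55.1 -112.8    2.5]
[0.054, -0.007, -0.113, np.float64(-0.0)]
[0.054, -0.007, -0.113, np.float64(-0.0)]
[0.054, -0.007, -0.113, np.float64(-0.0)]
[0.054, -0.007, -0.113, np.float64(-0.0)]
[0.054, -0.007, -0.113, np.float64(-0.0)]
jaw 90.5 turn 0.0 D [  55. -119.  -50.]
[0.059, 0.046, -0.119, np.float64(-0.0)]
[0.059, 0.046, -0.119, np.float64(-0.0)]
[0.059, 0.046, -0.119, np.float64(-0.0)]
[0.059, 0.046, -0.119, np.float64(-0.0)]
[0.059, 0.046, -0.119, np.float64(-0.0)]
542 [0.08077399 0.10102357 0.10321356 0.10570535]
```

View pics/s6.png

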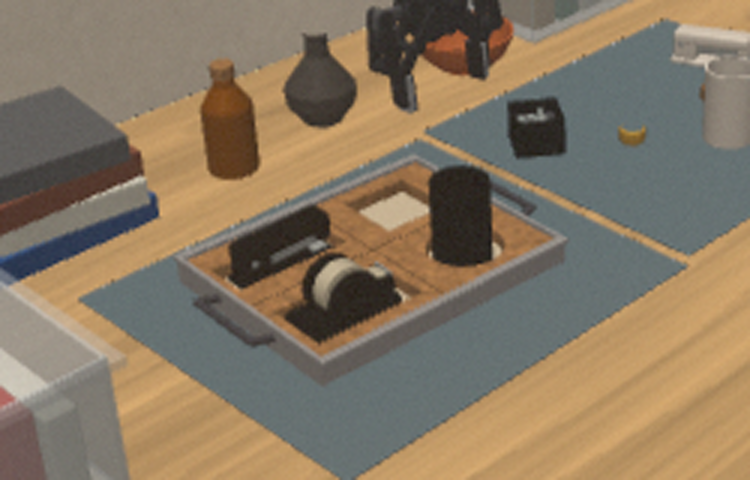

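The cup stands upright in its pocket with its top at about 0.102, as expected. Next the clip box.

>>> {"fn": "move_arm", "kwargs": {
  "increments": [
    {"grip":0,"linear":[0.1,0,-0.21],"twist":0},
    {"grip":0,"linear":[0.11,0,-0.23],"twist":0},
    {"grip":0,"linear":[0.11,0,-0.23],"twist":0},
    {"grip":0,"linear":[0.11,0,-0.23],"twist":0},
    {"grip":0,"linear":[0.1,0,-0.21],"twist":0}
  ]
}}

```text
clock: 31.05
eef_pos: [0.5897, -0.0558, 0.1585]
tool_rot: [0.709, -0.03, -0.047, -0.703]
ft_force: [0.8, 0.8, 0.3]
grip_width: 0.0853
```

>>> {"fn": "move_arm", "kwargs": {
  "increments": [
    {"grip":0,"linear":[0,0,0],"twist":0.065},
    {"grip":0,"linear":[0,0,0],"twist":0.065},
    {"grip":0,"linear":[0,0,0],"twist":0.065},
    {"grip":0,"linear":[0,0,0],"twist":0.065},
    {"grip":0,"linear":[0,0,0],"twist":0.063}
  ]
}}

```text
clock: 31.55
eef_pos: [0.5859, -0.0646, 0.1433]
tool_rot: [0.685, -0.271, 0.186, -0.651]
ft_force: [0.5, 1.1, -0.1]
grip_width: 0.0854
```

Run:
```python
from h import *
o,p,M=state();print(p,np.degrees(M[:2,1]).round(2),"jawtilt",np.degrees(M[2,2]).round(2),np.round(o["joint_pos"],2))
plan([.594,-.0695,.13],53.5,rows=3)
```

```text
[ 0.58594478 -0.06460342  0.14332964] [-7.37 -0.38] jawtilt -4.82 [-0.1   0.57  0.26  1.39 -0.02  0.56]
jaw 52.4 turn 1.1 D [  8.1  -4.9 -13.3]
[0.018, 0.02, 0.004, np.float64(-0.0032)]
[0.018, 0.02, 0.003, np.float64(-0.0032)]
[0.018, 0.02, 0.003, np.float64(-0.0032)]
```

>>> {"fn": "move_arm", "kwargs": {
  "increments": [
    {"grip":0,"linear":[0.02,0.04,0.004],"twist":-0.005},
    {"grip":0,"linear":[0,0,0],"twist":0},
    {"grip":0,"linear":[0.02,0.04,0.004],"twist":0},
    {"grip":0,"linear":[0,0,0],"twist":0},
    {"grip":0,"linear":[0.02,0.04,0.004],"twist":0}
  ]
}}

```text
clock: 32.05
eef_pos: [0.5915, -0.07, 0.1109]
tool_rot: [0.687, -0.268, 0.177, -0.652]
ft_force: [-0.9, 0.2, 1.0]
grip_width: 0.0855
```

>>> {"fn": "move_arm", "kwargs": {
  "increments": [
    {"grip":0,"linear":[0,0,0],"twist":0},
    {"grip":0,"linear":[0,0.04,0],"twist":0},
    {"grip":0,"linear":[0,0,0],"twist":0},
    {"grip":0,"linear":[0,0.04,0],"twist":0},
    {"grip":0,"linear":[0,0,0],"twist":0}
  ]
}}

```text
clock: 32.55
eef_pos: [0.5886, -0.0701, 0.0922]
tool_rot: [0.687, -0.268, 0.176, -0.652]
ft_force: [0.8, 0.1, -1.0]
grip_width: 0.0854
```

Run:
```python
from h import *
o,p,M=state();print(p,np.degrees(M[:2,1]).round(2),"jawtilt",np.degrees(M[2,2]).round(2),np.round(o["joint_pos"],2))
plan([.594,-.0695,.1],53.5,rows=3)
```

```text
[ 0.58859829 -0.07012226  0.09216776] [-7.95 -0.31] jawtilt -5.0 [-0.11  0.62  0.21  1.3  -0.02  0.53]
jaw 53.5 turn -0.0 D [5.4 0.6 7.8]
[0.005, -0.014, 0.005, np.float64(0.0001)]
[0.005, -0.014, 0.005, np.float64(0.0001)]
[0.005, -0.014, 0.005, np.float64(0.0001)]
```

Run:
```python
from h import *
o,p,M=state()
plan([.50,-.06,.05],None,rows=3)
```

```text
jaw 53.5 turn 0.0 D [-88.6  10.1 -42.2]
[-0.12, 0.09, -0.068, np.float64(-0.0)]
[-0.12, 0.09, -0.068, np.float64(-0.0)]
[-0.12, 0.09, -0.068, np.float64(-0.0)]
```

>>> {"fn": "move_arm", "kwargs": {
  "increments": [
    {"grip":0.5,"linear":[-0.12,0,-0.068],"twist":0},
    {"grip":1,"linear":[-0.12,0.02,-0.068],"twist":0},
    {"grip":1,"linear":[-0.12,0.05,-0.068],"twist":0},
    {"grip":1,"linear":[0,0,0],"twist":0},
    {"grip":1,"linear":[0,0,0],"twist":0}
  ]
}}

```text
clock: 33.05
eef_pos: [0.5024, -0.0593, 0.0889]
tool_rot: [0.687, -0.268, 0.176, -0.652]
ft_force: [1.0, -0.1, 0.7]
grip_width: 0.0123
```

Run:
```python
from h import *
o,p,M=state();print(p,np.degrees(M[:2,1]).round(2),o["grip_width"],np.round(o["joint_pos"],3))
```

```text
[ 0.50242138 -0.05934625  0.08888574] [-7.91 -0.32] 0.012327657919735923 [-0.106  0.463 -0.071  1.174 -0.02   0.537]
```

>>> {"fn": "move_arm", "kwargs": {
  "increments": [
    {"grip":1,"linear":[0,0.2,0],"twist":0},
    {"grip":1,"linear":[0,0.15,0],"twist":0},
    {"grip":1,"linear":[0,0,0],"twist":0},
    {"grip":1,"linear":[0,0,0],"twist":0},
    {"grip":1,"linear":[0,0,0],"twist":0}
  ]
}}

```text
clock: 33.55
eef_pos: [0.5017, -0.0607, 0.0223]
tool_rot: [0.686, -0.263, 0.181, -0.654]
ft_force: [0.1, 0.3, -0.6]
grip_width: 0.0003
```

>>> {"fn": "move_arm", "kwargs": {
  "increments": [
    {"grip":1,"linear":[0,0.03,0],"twist":0},
    {"grip":1,"linear":[0,0.02,0],"twist":0},
    {"grip":1,"linear":[0,0.015,0],"twist":0},
    {"grip":1,"linear":[0,0.012,0],"twist":0},
    {"grip":1,"linear":[0,0.012,0],"twist":0}
  ]
}}

```text
clock: 34.05
eef_pos: [0.5039, -0.0612, 0.0073]
tool_rot: [0.686, -0.26, 0.184, -0.654]
ft_force: [-0.0, 0.0, -0.0]
grip_width: -0.0001
```

Run:
```python
from h import *
o,p,M=state();print(p,np.degrees(M[:2,1]).round(2),o["ft_force"],np.round(o["joint_pos"],3))
```

```text
[ 0.50389416 -0.06124148  0.00730258] [-6.63 -0.46] [-0.00236809  0.03970325 -0.02793203] [-0.109  0.544 -0.18   0.961 -0.02   0.533]
```

>>> {"fn": "move_arm", "kwargs": {
  "increments": [
    {"grip":1,"linear":[0,0.015,0],"twist":0},
    {"grip":1,"linear":[0,0.012,0],"twist":0},
    {"grip":1,"linear":[0,0.012,0],"twist":0},
    {"grip":1,"linear":[0,0.012,0],"twist":0},
    {"grip":1,"linear":[0,0.012,0],"twist":0}
  ]
}}

```text
clock: 34.55
eef_pos: [0.5038, -0.0612, 0.0035]
tool_rot: [0.685, -0.259, 0.186, -0.655]
ft_force: [-4.1, 0.9, 16.3]
grip_width: 0.0002
```

>>> {"fn": "move_arm", "kwargs": {
  "increments": [
    {"grip":1,"linear":[0,0.015,0],"twist":0},
    {"grip":1,"linear":[0,0.015,0],"twist":0},
    {"grip":1,"linear":[0,0.015,0],"twist":0},
    {"grip":1,"linear":[0,0.015,0],"twist":0},
    {"grip":1,"linear":[0,0.015,0],"twist":0}
  ]
}}

```text
clock: 35.05
eef_pos: [0.5038, -0.0612, 0.0033]
tool_rot: [0.685, -0.256, 0.189, -0.656]
ft_force: [-5.6, 1.6, 21.0]
grip_width: 0.0001
```

Run:
```python
from h import *
o,p,M=state();print(p,np.degrees(M[:2,1]).round(2),o["ft_force"],np.round(o["joint_pos"],3))
```

```text
[ 0.5038005  -0.06123639  0.00334114] [-5.86 -0.52] [-5.63926936  1.62370485 21.04551588] [-0.109  0.54  -0.199  0.933 -0.02   0.532]
```

Pressing the closed fingertips on the mat (21 N) takes out about 0.4° of tool lean per call, so I'll continue.

>>> {"fn": "move_arm", "kwargs": {
  "increments": [
    {"grip":1,"linear":[0,0.018,0],"twist":0},
    {"grip":1,"linear":[0,0.018,0],"twist":0},
    {"grip":1,"linear":[0,0.018,0],"twist":0},
    {"grip":1,"linear":[0,0.018,0],"twist":0},
    {"grip":1,"linear":[0,0.018,0],"twist":0}
  ]
}}

```text
clock: 35.55
eef_pos: [0.5038, -0.0612, 0.0032]
tool_rot: [0.684, -0.252, 0.192, -0.657]
ft_force: [-6.9, 1.2, 25.5]
grip_width: -0.0002
```

>>> {"fn": "move_arm", "kwargs": {
  "increments": [
    {"grip":1,"linear":[0,0.018,0],"twist":0},
    {"grip":1,"linear":[0,0.018,0],"twist":0},
    {"grip":1,"linear":[0,0.018,0],"twist":0},
    {"grip":1,"linear":[0,0.018,0],"twist":0},
    {"grip":1,"linear":[0,0.018,0],"twist":0}
  ]
}}

```text
clock: 36.05
eef_pos: [0.5038, -0.0612, 0.0032]
tool_rot: [0.683, -0.249, 0.196, -0.658]
ft_force: [-8.6, 1.9, 25.0]
grip_width: -0.0002
```

>>> {"fn": "move_arm", "kwargs": {
  "increments": [
    {"grip":1,"linear":[0,0.018,0],"twist":0},
    {"grip":1,"linear":[0,0.018,0],"twist":0},
    {"grip":1,"linear":[0,0.018,0],"twist":0},
    {"grip":1,"linear":[0,0.018,0],"twist":0},
    {"grip":1,"linear":[0,0.018,0],"twist":0}
  ]
}}

```text
clock: 36.55
eef_pos: [0.5038, -0.0612, 0.0031]
tool_rot: [0.683, -0.245, 0.199, -0.659]
ft_force: [-7.1, 1.5, 25.7]
grip_width: 0.0001
```

>>> {"fn": "move_arm", "kwargs": {
  "increments": [
    {"grip":1,"linear":[0,0.018,0],"twist":0},
    {"grip":1,"linear":[0,0.018,0],"twist":0},
    {"grip":1,"linear":[0,0.018,0],"twist":0},
    {"grip":1,"linear":[0,0.018,0],"twist":0},
    {"grip":1,"linear":[0,0.018,0],"twist":0}
  ]
}}

```text
clock: 37.05
eef_pos: [0.5037, -0.0612, 0.0031]
tool_rot: [0.682, -0.242, 0.202, -0.66]
ft_force: [-6.8, 1.4, 26.0]
grip_width: -0.0001
```

Run:
```python
from h import *
o,p,M=state();print(p,np.degrees(M[:2,1]).round(2),o["ft_force"],np.round(o["joint_pos"],3))
```

```text
[ 0.50373574 -0.06123518  0.00307456] [-3.62 -0.72] [-6.84279046  1.42386764 26.0175609 ] [-0.109  0.514 -0.244  0.875 -0.019  0.53 ]
```

Good: -5.9° is down to -3.6°. Six more calls.

>>> {"fn": "move_arm", "kwargs": {
  "increments": [
    {"grip":1,"linear":[0,0.018,0],"twist":0},
    {"grip":1,"linear":[0,0.018,0],"twist":0},
    {"grip":1,"linear":[0,0.018,0],"twist":0},
    {"grip":1,"linear":[0,0.018,0],"twist":0},
    {"grip":1,"linear":[0,0.018,0],"twist":0}
  ]
}}

```text
clock: 37.55
eef_pos: [0.5037, -0.0612, 0.003]
tool_rot: [0.682, -0.238, 0.205, -0.661]
ft_force: [-7.7, 1.3, 26.4]
grip_width: 0.0001
```

>>> {"fn": "move_arm", "kwargs": {
  "increments": [
    {"grip":1,"linear":[0,0.018,0],"twist":0},
    {"grip":1,"linear":[0,0.018,0],"twist":0},
    {"grip":1,"linear":[0,0.018,0],"twist":0},
    {"grip":1,"linear":[0,0.018,0],"twist":0},
    {"grip":1,"linear":[0,0.018,0],"twist":0}
  ]
}}

```text
clock: 38.05
eef_pos: [0.5037, -0.0613, 0.003]
tool_rot: [0.681, -0.235, 0.208, -0.662]
ft_force: [-8.5, 0.5, 27.3]
grip_width: -0.0002
```

>>> {"fn": "move_arm", "kwargs": {
  "increments": [
    {"grip":1,"linear":[0,0.018,0],"twist":0},
    {"grip":1,"linear":[0,0.018,0],"twist":0},
    {"grip":1,"linear":[0,0.018,0],"twist":0},
    {"grip":1,"linear":[0,0.018,0],"twist":0},
    {"grip":1,"linear":[0,0.018,0],"twist":0}
  ]
}}

```text
clock: 38.55
eef_pos: [0.5037, -0.0612, 0.003]
tool_rot: [0.68, -0.232, 0.211, -0.662]
ft_force: [-8.4, 1.9, 27.3]
grip_width: 0.0
```

>>> {"fn": "move_arm", "kwargs": {
  "increments": [
    {"grip":1,"linear":[0,0.018,0],"twist":0},
    {"grip":1,"linear":[0,0.018,0],"twist":0},
    {"grip":1,"linear":[0,0.018,0],"twist":0},
    {"grip":1,"linear":[0,0.018,0],"twist":0},
    {"grip":1,"linear":[0,0.018,0],"twist":0}
  ]
}}

```text
clock: 39.05
eef_pos: [0.5037, -0.0612, 0.003]
tool_rot: [0.68, -0.229, 0.214, -0.663]
ft_force: [-8.9, 0.6, 27.6]
grip_width: 0.0
```

>>> {"fn": "move_arm", "kwargs": {
  "increments": [
    {"grip":1,"linear":[0,0.018,0],"twist":0},
    {"grip":1,"linear":[0,0.018,0],"twist":0},
    {"grip":1,"linear":[0,0.018,0],"twist":0},
    {"grip":1,"linear":[0,0.018,0],"twist":0},
    {"grip":1,"linear":[0,0.018,0],"twist":0}
  ]
}}

```text
clock: 39.55
eef_pos: [0.5037, -0.0612, 0.003]
tool_rot: [0.679, -0.226, 0.217, -0.664]
ft_force: [-9.3, 0.7, 28.3]
grip_width: -0.0002
```

>>> {"fn": "move_arm", "kwargs": {
  "increments": [
    {"grip":1,"linear":[0,0.018,0],"twist":0},
    {"grip":1,"linear":[0,0.018,0],"twist":0},
    {"grip":1,"linear":[0,0.018,0],"twist":0},
    {"grip":1,"linear":[0,0.018,0],"twist":0},
    {"grip":1,"linear":[0,0.018,0],"twist":0}
  ]
}}

```text
clock: 40.05
eef_pos: [0.5037, -0.0612, 0.003]
tool_rot: [0.678, -0.223, 0.22, -0.665]
ft_force: [-8.4, 1.7, 27.9]
grip_width: 0.0001
```

Run:
```python
from h import *
o,p,M=state();print(p,np.degrees(M[:2,1]).round(2),o["ft_force"],np.round(o["joint_pos"],3))
plan([.50,-.065,.10],53.5,rows=3)
```

```text
[ 0.50369991 -0.06122891  0.00295329] [-0.54 -0.96] [-8.38627019  1.69603352 27.94781017] [-0.11   0.479 -0.304  0.795 -0.018  0.527]
jaw 53.5 turn 0.0 D [-3.7 -3.8 97. ]
[-0.001, -0.162, -0.012, np.float64(-0.0)]
[-0.001, -0.162, -0.012, np.float64(-0.0)]
[-0.001, -0.162, -0.012, np.float64(-0.0)]
```

>>> {"fn": "move_arm", "kwargs": {
  "increments": [
    {"grip":1,"linear":[0,0.018,0],"twist":0},
    {"grip":1,"linear":[0,0.018,0],"twist":0},
    {"grip":1,"linear":[0,0.018,0],"twist":0},
    {"grip":1,"linear":[0,0.018,0],"twist":0},
    {"grip":1,"linear":[0,0.018,0],"twist":0}
  ]
}}

```text
clock: 40.55
eef_pos: [0.5037, -0.0612, 0.0029]
tool_rot: [0.677, -0.22, 0.223, -0.666]
ft_force: [-9.3, 0.8, 28.3]
grip_width: 0.0003
```

>>> {"fn": "move_arm", "kwargs": {
  "increments": [
    {"grip":1,"linear":[0,0.018,0],"twist":0},
    {"grip":1,"linear":[0,0.018,0],"twist":0},
    {"grip":1,"linear":[0,0.018,0],"twist":0},
    {"grip":1,"linear":[0,0.018,0],"twist":0},
    {"grip":1,"linear":[0,0.018,0],"twist":0}
  ]
}}

```text
clock: 41.05
eef_pos: [0.5037, -0.0613, 0.003]
tool_rot: [0.677, -0.217, 0.226, -0.666]
ft_force: [-10.2, 2.6, 29.1]
grip_width: -0.0001
```

>>> {"fn": "move_arm", "kwargs": {
  "increments": [
    {"grip":1,"linear":[0,-0.22,0],"twist":0},
    {"grip":1,"linear":[0,-0.25,0],"twist":0},
    {"grip":0,"linear":[0,0,0],"twist":0},
    {"grip":0,"linear":[0,0,0],"twist":0},
    {"grip":0,"linear":[0,0,0],"twist":0}
  ]
}}

```text
clock: 41.55
eef_pos: [0.5019, -0.0594, 0.1007]
tool_rot: [0.677, -0.217, 0.226, -0.666]
ft_force: [-0.0, -0.1, -0.1]
grip_width: 0.0429
```

Run:
```python
from h import *
o,p,M=state();print(p,np.degrees(M[:2,1]).round(2),o["ft_force"],np.round(o["joint_pos"],3),o["grip_width"])
plan([.5955,-.0698,.1],53.5,rows=2)
```

```text
[ 0.50191362 -0.05940686  0.10065584] [ 0.38 -1.01] [-0.04692325 -0.0792258  -0.09906119] [-0.108  0.342 -0.215  1.006 -0.017  0.529] 0.0429062458827636
jaw 53.5 turn -0.0 D [ 93.6 -10.4  -0.7]
[0.204, 0.004, 0.118, np.float64(0.0)]
[0.204, 0.004, 0.118, np.float64(0.0)]
```

>>> {"fn": "move_arm", "kwargs": {
  "increments": [
    {"grip":0,"linear":[0.204,0,0.118],"twist":0},
    {"grip":0,"linear":[0.19,0,0.11],"twist":0},
    {"grip":0,"linear":[0,0,0],"twist":0},
    {"grip":0,"linear":[0,0,0],"twist":0},
    {"grip":0,"linear":[0,0,0],"twist":0}
  ]
}}

```text
clock: 42.05
eef_pos: [0.582, -0.0686, 0.0877]
tool_rot: [0.679, -0.227, 0.216, -0.664]
ft_force: [0.8, -0.2, 1.0]
grip_width: 0.0855
```

Run:
```python
from h import *
o,p,M=state();print(p,np.degrees(M[:2,1]).round(2),o["grip_width"])
plan([.5955,-.0698,.06],53.5,rows=1)
```

```text
[ 0.58202512 -0.0685627   0.0876949 ] [-1.25 -0.83] 0.0855124196981541
jaw 53.5 turn -0.0 D [ 13.5  -1.2 -27.7]
[0.059, 0.137, 0.038, np.float64(0.0002)]
```

>>> {"fn": "move_arm", "kwargs": {
  "increments": [
    {"grip":0,"linear":[0.055,0,0.035],"twist":0},
    {"grip":0,"linear":[0,0,0],"twist":0},
    {"grip":0,"linear":[0,0.08,0],"twist":0},
    {"grip":0,"linear":[0,0,0],"twist":0},
    {"grip":0,"linear":[0,0,0],"twist":0}
  ]
}}

```text
clock: 42.55
eef_pos: [0.5882, -0.0691, 0.0706]
tool_rot: [0.679, -0.229, 0.213, -0.664]
ft_force: [-0.5, 0.1, 0.1]
grip_width: 0.0855
```

Run:
```python
from h import *
o,p,M=state();print(p,np.degrees(M[:2,1]).round(2),o["grip_width"])
plan([.5955,-.0698,.027],53.5,rows=2)
```

```text
[ 0.58824787 -0.06908429  0.07062945] [-1.64 -0.8 ] 0.08554026961393182
jaw 53.5 turn -0.0 D [  7.3  -0.7 -43.6]
[0.017, 0.109, 0.012, np.float64(0.0001)]
[0.017, 0.109, 0.012, np.float64(0.0001)]
```

>>> {"fn": "move_arm", "kwargs": {
  "increments": [
    {"grip":0,"linear":[0.035,0.1,0.025],"twist":0},
    {"grip":0,"linear":[0,0,0],"twist":0},
    {"grip":0,"linear":[0,0.1,0],"twist":0},
    {"grip":0,"linear":[0,0,0],"twist":0},
    {"grip":0,"linear":[0,0,0],"twist":0}
  ]
}}

```text
clock: 43.05
eef_pos: [0.5958, -0.0699, 0.0358]
tool_rot: [0.679, -0.228, 0.215, -0.664]
ft_force: [0.7, -0.2, -0.2]
grip_width: 0.0856
```

Run:
```python
from h import *
o,p,M=state();print(p,np.degrees(M[:2,1]).round(2),o["grip_width"],o["ft_force"])
plan([.5955,-.0698,.027],53.5,rows=1)
```

```text
[ 0.59579395 -0.06985146  0.03584695] [-1.38 -0.83] 0.08556779126180147 [ 0.67818121 -0.18177033 -0.23582309]
jaw 53.5 turn -0.0 D [-0.3  0.1 -8.8]
[-0.001, 0.044, 0.0, np.float64(0.0002)]
```

>>> {"fn": "move_arm", "kwargs": {
  "increments": [
    {"grip":0,"linear":[0,0.085,0],"twist":0},
    {"grip":0,"linear":[0,0,0],"twist":0},
    {"grip":0,"linear":[0,0,0],"twist":0},
    {"grip":0,"linear":[0,0,0],"twist":0},
    {"grip":0,"linear":[0,0,0],"twist":0}
  ]
}}

```text
clock: 43.55
eef_pos: [0.5986, -0.0704, 0.026]
tool_rot: [0.678, -0.225, 0.218, -0.665]
ft_force: [-0.0, -0.0, -0.7]
grip_width: 0.0854
```

>>> {"fn": "move_arm", "kwargs": {
  "increments": [
    {"grip":0,"linear":[-0.012,0.045,-0.008],"twist":0},
    {"grip":0,"linear":[0,0,0],"twist":0},
    {"grip":0,"linear":[0,0,0],"twist":0},
    {"grip":0,"linear":[0,0,0],"twist":0},
    {"grip":0,"linear":[0,0,0],"twist":0}
  ]
}}

```text
clock: 44.05
eef_pos: [0.5957, -0.0705, 0.0172]
tool_rot: [0.678, -0.224, 0.218, -0.665]
ft_force: [1.3, 0.4, 0.6]
grip_width: 0.0856
```

Run:
```python
from h import *
o,p,M=state();print(p,np.degrees(M[:2,1]).round(2),o["grip_width"],o["ft_force"])
plan([.5955,-.0698,.019],53.5,rows=1)
```

```text
[ 0.59569758 -0.07047606  0.01719231] [-0.82 -0.89] 0.08559660398767772 [1.27940247 0.35781362 0.56112747]
jaw 53.5 turn -0.0 D [-0.2  0.7  1.8]
[-0.003, -0.009, 0.002, np.float64(0.0001)]
```

>>> {"fn": "move_arm", "kwargs": {
  "increments": [
    {"grip":0,"linear":[0,-0.012,0],"twist":0},
    {"grip":0,"linear":[0,0,0],"twist":0},
    {"grip":1,"linear":[0,0,0],"twist":0},
    {"grip":1,"linear":[0,0,0],"twist":0},
    {"grip":1,"linear":[0,0,0],"twist":0}
  ]
}}

```text
clock: 44.55
eef_pos: [0.5964, -0.0706, 0.0205]
tool_rot: [0.678, -0.224, 0.219, -0.665]
ft_force: [-0.0, 0.7, -0.9]
grip_width: 0.0549
```

>>> {"fn": "move_arm", "kwargs": {
  "increments": [
    {"grip":1,"linear":[0,0,0],"twist":0},
    {"grip":1,"linear":[0,0,0],"twist":0},
    {"grip":1,"linear":[0,0,0],"twist":0},
    {"grip":1,"linear":[0,-0.1,0],"twist":0},
    {"grip":1,"linear":[0,0,0],"twist":0}
  ]
}}

```text
clock: 45.05
eef_pos: [0.5956, -0.0701, 0.0394]
tool_rot: [0.678, -0.225, 0.218, -0.665]
ft_force: [1.1, -0.2, -2.3]
grip_width: 0.0548
```

Run:
```python
from h import *
o,p,M=state();print(p,np.degrees(M[:2,1]).round(2),o["grip_width"],o["ft_force"])
```

```text
[ 0.59560665 -0.07008726  0.03937154] [-0.91 -0.87] 0.05484598710252094 [ 1.08173318 -0.24286961 -2.25111375]
```

>>> {"fn": "move_arm", "kwargs": {
  "increments": [
    {"grip":1,"linear":[0,-0.2,0],"twist":0},
    {"grip":1,"linear":[0,-0.15,0],"twist":0},
    {"grip":1,"linear":[0,0,0],"twist":0},
    {"grip":1,"linear":[0,0,0],"twist":0},
    {"grip":1,"linear":[0,0,0],"twist":0}
  ]
}}

```text
clock: 45.55
eef_pos: [0.5927, -0.0685, 0.1036]
tool_rot: [0.679, -0.229, 0.214, -0.664]
ft_force: [-0.2, 1.4, -2.5]
grip_width: 0.0551
```

Run:
```python
from h import *
o,p,M=state();print(p,np.degrees(M[:2,1]).round(2),o["grip_width"],o["ft_force"])
plan([.5803,.1541,.11],86.3,rows=5)
```

```text
[ 0.59272644 -0.06849025  0.1035754 ] [-1.55 -0.8 ] 0.055093026548765876 [-0.2251041   1.37565542 -2.50947509]
jaw 53.5 turn 32.8 D [-12.4 222.6   6.4]
[-0.142, -0.009, 0.171, np.float64(-0.0572)]
[-0.122, -0.009, 0.187, np.float64(-0.0572)]
[-0.1, -0.009, 0.199, np.float64(-0.0572)]
[-0.076, -0.009, 0.209, np.float64(-0.0572)]
[-0.052, -0.009, 0.217, np.float64(-0.0572)]
```

>>> {"fn": "move_arm", "kwargs": {
  "increments": [
    {"grip":1,"linear":[-0.14,-0.02,0.17],"twist":-0.057},
    {"grip":1,"linear":[-0.122,-0.02,0.185],"twist":-0.057},
    {"grip":1,"linear":[-0.1,-0.02,0.195],"twist":-0.057},
    {"grip":1,"linear":[-0.076,-0.02,0.205],"twist":-0.057},
    {"grip":1,"linear":[-0.045,-0.02,0.19],"twist":-0.057}
  ]
}}

```text
clock: 46.05
eef_pos: [0.5746, 0.1452, 0.1093]
tool_rot: [0.713, -0.036, 0.005, -0.7]
ft_force: [0.7, 0.0, -2.1]
grip_width: 0.055
```

>>> {"fn": "move_arm", "kwargs": {
  "increments": [
    {"grip":1,"linear":[0,0,0],"twist":0},
    {"grip":1,"linear":[0,0,0],"twist":0},
    {"grip":1,"linear":[0,0,0],"twist":0},
    {"grip":1,"linear":[0,0,0],"twist":0},
    {"grip":1,"linear":[0,0,0],"twist":0}
  ]
}}

```text
clock: 46.55
eef_pos: [0.5705, 0.1477, 0.1024]
tool_rot: [0.714, -0.038, -0.0, -0.699]
ft_force: [0.2, 0.3, -1.7]
grip_width: 0.0547
```

Run:
```python
from h import *
o,p,M=state();print(p,np.degrees(M[:2,1]).round(2),"jawtilt",np.degrees(M[2,2]).round(2),o["grip_width"],o["ft_force"])
plan([.5803,.1541,.07],86.3,rows=2)
p_,d=bot.camera("side"); cv2.imwrite("pics/s7.png",cv2.resize(p_[150:310,110:360],None,fx=3,fy=3,interpolation=cv2.INTER_CUBIC))
```

```text
[0.57051273 0.14765625 0.10244332] [-3.12 -1.13] jawtilt -1.3 0.05465061904046411 [ 0.1636564   0.28984513 -1.69842608]
jaw 87.0 turn -0.7 D [  9.8   6.4 -32.4]
[0.028, 0.079, 0.019, np.float64(0.003)]
[0.028, 0.079, 0.019, np.float64(0.003)]
```

View pics/s7.png

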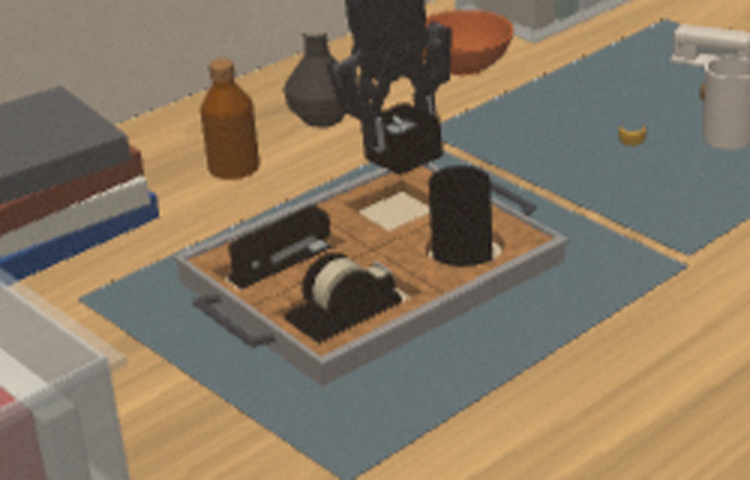

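The clip box is held level, heading over its square pocket (crop (395,208)). Correct and descend.

>>> {"fn": "move_arm", "kwargs": {
  "increments": [
    {"grip":1,"linear":[0.045,0,0.03],"twist":0.006},
    {"grip":1,"linear":[0,0,0],"twist":0},
    {"grip":1,"linear":[0,0.12,0],"twist":0},
    {"grip":1,"linear":[0,0,0],"twist":0},
    {"grip":1,"linear":[0,0,0],"twist":0}
  ]
}}

```text
clock: 47.1
eef_pos: [0.5795, 0.1484, 0.0791]
tool_rot: [0.714, -0.044, 0.007, -0.699]
ft_force: [0.8, -1.1, -0.7]
grip_width: 0.0552
```

Run:
```python
from h import *
o,p,M=state();print(p,np.degrees(M[:2,1]).round(2),"jawtilt",np.degrees(M[2,2]).round(2),o["ft_force"])
plan([.5803,.1541,.05],86.3,rows=2)
```

```text
[0.57951029 0.14844607 0.07907538] [-3.04 -1.13] jawtilt -1.35 [ 0.82084362 -1.08608899 -0.69121682]
jaw 85.9 turn 0.4 D [  0.8   5.7 -29.1]
[0.005, 0.072, 0.016, np.float64(-0.0017)]
[0.005, 0.072, 0.016, np.float64(-0.0017)]
```

>>> {"fn": "move_arm", "kwargs": {
  "increments": [
    {"grip":1,"linear":[0.005,0,0.04],"twist":0},
    {"grip":1,"linear":[0,0,0],"twist":0},
    {"grip":1,"linear":[0,0.11,0],"twist":0},
    {"grip":1,"linear":[0,0,0],"twist":0},
    {"grip":1,"linear":[0,0,0],"twist":0}
  ]
}}

```text
clock: 47.6
eef_pos: [0.5826, 0.1575, 0.0614]
tool_rot: [0.713, -0.041, 0.009, -0.7]
ft_force: [0.3, 0.2, -1.7]
grip_width: 0.0548
```

Run:
```python
from h import *
o,p,M=state();print(p,np.degrees(M[:2,1]).round(2),"jawtilt",np.degrees(M[2,2]).round(2),o["ft_force"])
plan([.5803,.1541,.0295],86.3,rows=2)
```

```text
[0.58264205 0.15745506 0.06143584] [-2.65 -1.02] jawtilt -1.21 [ 0.27978329  0.1823721  -1.67939308]
jaw 85.9 turn 0.4 D [ -2.3  -3.4 -31.9]
[-0.002, 0.08, -0.007, np.float64(-0.0016)]
[-0.002, 0.08, -0.007, np.float64(-0.0016)]
```

>>> {"fn": "move_arm", "kwargs": {
  "increments": [
    {"grip":1,"linear":[-0.01,0.08,-0.012],"twist":0},
    {"grip":1,"linear":[0,0,0],"twist":0},
    {"grip":1,"linear":[0,0.04,0],"twist":0},
    {"grip":1,"linear":[0,0,0],"twist":0},
    {"grip":1,"linear":[0,0,0],"twist":0}
  ]
}}

```text
clock: 48.1
eef_pos: [0.5826, 0.1561, 0.0422]
tool_rot: [0.713, -0.039, 0.012, -0.7]
ft_force: [0.2, -0.0, -1.3]
grip_width: 0.0549
```

Run:
```python
from h import *
o,p,M=state();print(p,np.degrees(M[:2,1]).round(2),"jawtilt",np.degrees(M[2,2]).round(2),o["ft_force"])
plan([.5803,.1541,.0295],86.3,rows=1)
```

```text
[0.58262678 0.15607746 0.04223626] [-2.23 -0.91] jawtilt -1.07 [ 0.19197087 -0.03474485 -1.32809432]
jaw 86.0 turn 0.3 D [ -2.3  -2.  -12.7]
[-0.008, 0.064, -0.009, np.float64(-0.003)]
```

>>> {"fn": "move_arm", "kwargs": {
  "increments": [
    {"grip":1,"linear":[-0.006,0.035,0],"twist":0},
    {"grip":1,"linear":[0,0,0],"twist":0},
    {"grip":1,"linear":[0,0.025,0],"twist":0},
    {"grip":1,"linear":[0,0,0],"twist":0},
    {"grip":1,"linear":[0,0,0],"twist":0}
  ]
}}

```text
clock: 48.6
eef_pos: [0.5821, 0.1564, 0.0307]
tool_rot: [0.712, -0.038, 0.012, -0.701]
ft_force: [0.2, 0.5, -0.9]
grip_width: 0.0551
```

>>> {"fn": "move_arm", "kwargs": {
  "increments": [
    {"grip":1,"linear":[0,0.015,0],"twist":0},
    {"grip":1,"linear":[0,0.012,0],"twist":0},
    {"grip":1,"linear":[0,0.012,0],"twist":0},
    {"grip":1,"linear":[0,0.01,0],"twist":0},
    {"grip":1,"linear":[0,0.01,0],"twist":0}
  ]
}}

```text
clock: 49.1
eef_pos: [0.5821, 0.1564, 0.03]
tool_rot: [0.712, -0.036, 0.014, -0.701]
ft_force: [-4.3, -0.7, 8.8]
grip_width: 0.055
```

Contact at z=0.030 (0.0295 expected). Settle it with light pressure, release and rise.

>>> {"fn": "move_arm", "kwargs": {
  "increments": [
    {"grip":1,"linear":[0,0.013,0],"twist":0},
    {"grip":1,"linear":[0,0.013,0],"twist":0},
    {"grip":0.6,"linear":[0,0.004,0],"twist":0},
    {"grip":0,"linear":[0,0,0],"twist":0},
    {"grip":0,"linear":[0,0,0],"twist":0}
  ]
}}

```text
clock: 49.6
eef_pos: [0.5828, 0.1566, 0.0308]
tool_rot: [0.712, -0.034, 0.016, -0.701]
ft_force: [-0.3, -0.4, 0.1]
grip_width: 0.0816
```

>>> {"fn": "move_arm", "kwargs": {
  "increments": [
    {"grip":0,"linear":[0,0,0],"twist":0},
    {"grip":0,"linear":[0,-0.1,0],"twist":0},
    {"grip":0,"linear":[0,-0.2,0],"twist":0},
    {"grip":0,"linear":[0,-0.2,0],"twist":0},
    {"grip":0,"linear":[0,-0.1,0],"twist":0}
  ]
}}

```text
clock: 50.1
eef_pos: [0.5825, 0.1572, 0.1478]
tool_rot: [0.713, -0.039, 0.012, -0.7]
ft_force: [0.1, 0.2, -0.4]
grip_width: 0.0852
```

>>> {"fn": "move_arm", "kwargs": {
  "increments": [
    {"grip":0,"linear":[0.1,0,-0.2],"twist":0},
    {"grip":0,"linear":[0.1,0,-0.22],"twist":0},
    {"grip":0,"linear":[0.05,0,-0.22],"twist":0},
    {"grip":0,"linear":[0,0,-0.2],"twist":0},
    {"grip":0,"linear":[0,0,0],"twist":0}
  ]
}}

```text
clock: 50.6
eef_pos: [0.6266, -0.0164, 0.1538]
tool_rot: [0.712, -0.032, 0.013, -0.701]
ft_force: [0.1, 0.7, -0.0]
grip_width: 0.0857
```

Run:
```python
from h import *
o,p,M=state();print(o["clock"],p,o["grip_width"],o["ft_force"])
for n in("top","side"):
    q,d=bot.camera(n)
    if n=="side": cv2.imwrite("pics/s8.png",cv2.resize(q[150:310,110:360],None,fx=3,fy=3,interpolation=cv2.INTER_CUBIC))
    else: cv2.imwrite("pics/t8.png",cv2.resize(q[95:250,130:460],None,fx=2.4,fy=2.4,interpolation=cv2.INTER_CUBIC))
    W=cloud(n,d)
    for nm,x,y,h,r in(("stapler",.5895,.2944,.062,.04),("tape",.4774,.3027,.07,.04),("cup",.4689,.1607,.102,.04),("clips",.5803,.1541,.056,.038),("cup_white",.445,-.232,.093,.045),("stapler_white",.580,-.374,.053,.055)):
        v=W[(abs(W[...,0]-x)<r)&(abs(W[...,1]-y)<r)&(W[...,2]>.034)&(W[...,2]<h+.03)&(d>0)]
        if len(v): 
            t=v[v[:,2]>h-.012]; print(n,nm,len(v),"z97",np.percentile(v[:,2],97).round(4),"exp",h,"mid",((v[:,:2].min(0)+v[:,:2].max(0))/2).round(3))
```

```text
50.6 [ 0.62660856 -0.01635433  0.15375217] 0.0857498594230323 [ 0.14458456  0.72738681 -0.02899467]
top stapler 344 z97 0.0612 exp 0.062 mid [0.591 0.294]
top tape 501 z97 0.0714 exp 0.07 mid [0.479 0.298]
top cup_white 289 z97 0.0945 exp 0.093 mid [ 0.445 -0.233]
top stapler_white 427 z97 0.052 exp 0.053 mid [ 0.581 -0.375]
side stapler 286 z97 0.0617 exp 0.062 mid [0.591 0.295]
side tape 438 z97 0.0718 exp 0.07 mid [0.478 0.3  ]
side cup 576 z97 0.1034 exp 0.102 mid [0.472 0.163]
side clips 327 z97 0.0587 exp 0.056 mid [0.584 0.157]
side cup_white 371 z97 0.0956 exp 0.093 mid [ 0.447 -0.231]
side stapler_white 170 z97 0.0548 exp 0.053 mid [ 0.581 -0.37 ]
```

View pics/t8.png

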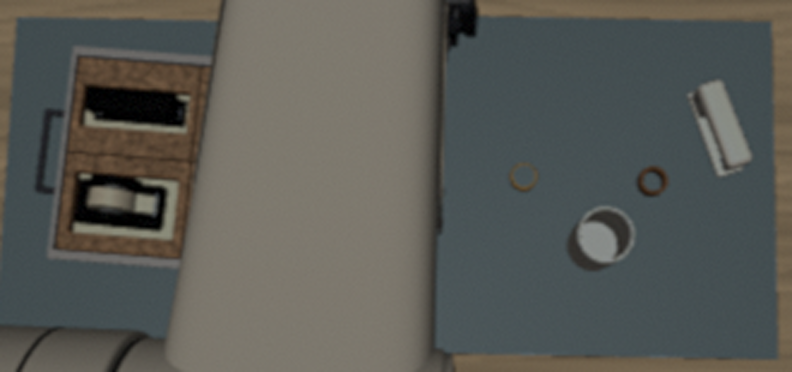

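View pics/s8.png

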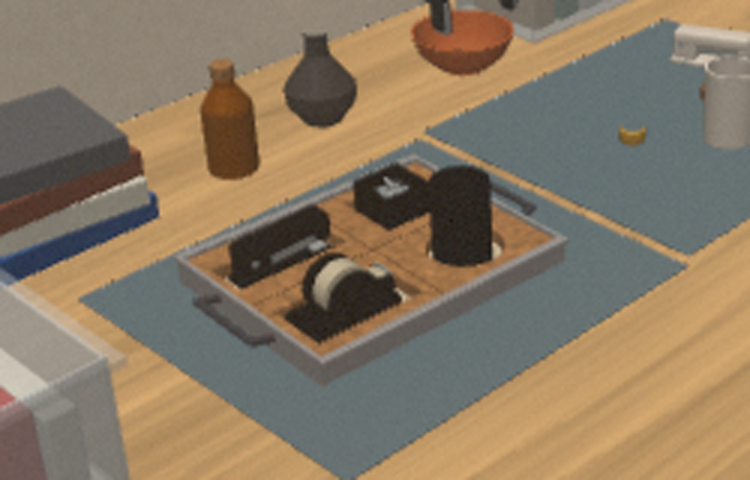

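All four look seated from the side, but the arm hides the clips and cup from above. I'll clear it and check the clip box level by depth.

>>> {"fn": "move_arm", "kwargs": {
  "increments": [
    {"grip":0,"linear":[0,-0.04,-0.22],"twist":0},
    {"grip":0,"linear":[0,-0.04,-0.22],"twist":0},
    {"grip":0,"linear":[0,-0.04,-0.2],"twist":0},
    {"grip":0,"linear":[0,0,0],"twist":0},
    {"grip":0,"linear":[0,0,0],"twist":0}
  ]
}}

```text
clock: 51.2
eef_pos: [0.6209, -0.1343, 0.1781]
tool_rot: [0.711, -0.027, 0.006, -0.703]
ft_force: [0.2, 0.6, -0.4]
grip_width: 0.0856
```

Run:
```python
from h import *
o,p,M=state();print(o["clock"],p,o["ft_force"])
q,d=bot.camera("top"); cv2.imwrite("pics/t9.png",cv2.resize(q[95:250,130:460],None,fx=2.4,fy=2.4,interpolation=cv2.INTER_CUBIC)); W=cloud("top",d)
for nm,x,y,h,r in(("cup",.4719,.163,.102,.04),("clips",.582,.156,.056,.037)):
    v=W[(abs(W[...,0]-x)<r)&(abs(W[...,1]-y)<r)&(W[...,2]>.034)&(W[...,2]<h+.03)&(d>0)]
    t=v[v[:,2]>h-.006]; A=np.c_[t[:,:2]-t[:,:2].mean(0),np.ones(len(t))]
    if len(t): print(nm,len(v),np.percentile(v[:,2],[50,90,97]).round(4),rect(t[:,:2]),"slope deg",np.degrees(np.linalg.lstsq(A,t[:,2],rcond=None)[0][:2]).round(1))
```

```text
51.2 [ 0.62091097 -0.13429082  0.17812933] [ 0.18383214  0.59340973 -0.38911948]
cup 390 [0.0781 0.1015 0.1032] (array([471.4, 162.4]), array([57.9, 58.1]), 17.5) slope deg [-0.   0.4]
clips 503 [0.0446 0.056  0.0575] (array([581.7, 157. ]), array([57.1, 57. ]), 85.7) slope deg [ 0.2 -0.7]
```

View pics/t9.png

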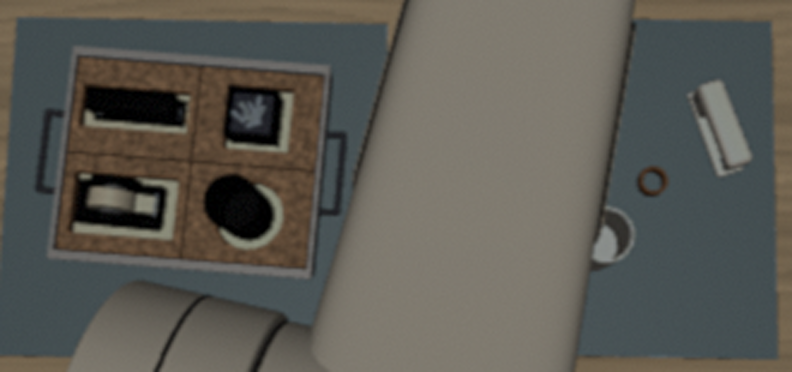

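The top view shows all four in their pockets: stapler (135,107), tape (120,203), cup (240,208) and clips (253,115). The cup and clip box tops are level, at about 0.102 and 0.056. The arm is clear, so I'm handing in.

```bash
python3 -c "
from workcell import bot
print(bot.job_done())"
```

```text
the job is handed in; nothing more can be done
None
```

The black stapler, tape dispenser, pencil cup and paper-clip box all stand upright in their own cork pockets. I packed them in that order, lowering each until it touched the pocket floor before letting go. I handed in at about 51 s of the 102 s allowed.

- **Seating:** in the last depth checks the tops read as below. The cup and clip box came out level to within 1°.

| Piece | Measured top (m) | Expected (m) |
|---|---|---|
| Stapler | 0.061 | 0.062 |
| Tape dispenser | 0.071 | 0.070 |
| Cup | 0.102–0.103 | 0.102 |
| Clip box | 0.056–0.0575 | 0.056 |

- **White set:** the white stapler and white cup measured within a few millimetres of where they started, and I never touched them.
- **Disagreements:**
  - The side camera read most pieces 1–3 mm higher than expected (clip box 0.0587), including the untouched white cup. I took that as a camera offset.
  - I didn't fit how level the stapler and tape were at the end. An earlier fit gave nonsense values, so those two rest on their top heights and the pictures.
- **Tool lean:** the tool tilted gradually during long moves, up to about 8°. Before picking up the clip box I straightened it by pressing the closed fingertips on empty bench mat, at under 30 N.
- **Contact force:** the highest reading I saw was about 29 N, during that pressing. The most while seating a piece was about 27 N, with the tape dispenser.

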